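# Put the hand tools back into their foam inserts

## Task

Tidy up the bench: put the block plane, the sanding block, the tape measure and the mallet back into the foam inserts, each lying flat on the floor of the pocket that is cut to its own shape. Set the tools down rather than dropping them, and leave the two small jars of screws standing where they are.

Things in the scene. Friction and masses are not known exactly. Their poses are not given: they have to be found in the camera images.
- plane: Block plane, grey iron, brass lever cap and front knob, on its sole: 146 long (x), 46 wide (y), round ends. Grip across y at the middle on the flat cheeks, 46 mm apart, x -32 to +32, from the sole to 28 mm up; highest point about 45 mm. Origin: centre of the sole's underside; x to the knob, z up. Loose, about 0.5 kg.
- block: Sanding block of brown cork, red-brown abrasive paper round the sole, 110 (x) x 60 (y) x 38 (z) mm. Origin: centre of its underside; x along its length, z up. Grip across y (60 mm). Loose, about 70 g.
- tape: Tape measure, teal case lying on its side, black and silver disc on top: 70 (x) x 58 (y) x 34 (z) mm, -x end round, flat sides at y = +-29 over x -6 to +30. Origin: centre of the lying case's underside; z up. Grip across y (58 mm), 5 mm to +x of the origin. Loose, about 0.22 kg.
- mallet: Wooden mallet lying flat, 150 mm long (x). Pale head 40 x 80 x 36 mm (x, y, z), at x -75 to -35; brown handle 22 mm thick, axis 18 mm above the underside, x -35 to +75, swelling to 36 mm beyond x +45. Origin: mid-length, at underside height; z up. Grip across the handle (y), 12 mm to -x of the origin, near the balance point. Loose, about 0.18 kg.
- plane_insert: Fixed foam insert 190 x 120 x 24 mm (x, y, z), charcoal, with a 10 mm deep pocket; its yellow floor is 14 mm above the bench. Origin: centre of its underside; x along its length. Pocket for the block plane: 162 x 62 mm, tapered ends, centred. Seated, the tool's origin is 14 mm above the insert's, x axes in line, either way round.
- block_insert: Fixed foam insert 190 x 120 x 24 mm (x, y, z), charcoal, with a 10 mm deep pocket; its yellow floor is 14 mm above the bench. Origin: centre of its underside; x along its length. Pocket for the sanding block: rectangle 126 x 76 mm, centred. Seated, the tool's origin is 14 mm above the insert's, x axes in line, either way round.
- tape_insert: Fixed foam insert 190 x 120 x 24 mm (x, y, z), charcoal, with a 10 mm deep pocket; its yellow floor is 14 mm above the bench. Origin: centre of its underside; x along its length. Pocket for the tape measure: nearly square, 86 x 74 mm, centred. Seated, the tool's origin is 14 mm above the insert's, x axes in line, either way round.
- mallet_insert: Fixed foam insert 190 x 120 x 24 mm (x, y, z), charcoal, with a 10 mm deep pocket; its yellow floor is 14 mm above the bench. Origin: centre of its underside; x along its length. T-shaped pocket for the mallet: head part x -83 to -27, 96 mm wide; handle part x -27 to +83, 52 mm wide. Seated, the tool's origin is 14 mm above the insert's, x axes in line, pointing the same way.
- jar_a: Small glass jar of brass screws, red lid, 37 mm diameter, 46 mm tall, standing between tools and inserts on the robot's right. Origin: centre of its underside. To be left where it is.
- jar_b: The same with dark screws, on the robot's left. To be left where it is.
Things that resemble listed ones, but are neither listed nor needed, are in the scene too. Leave any pink look-alike of the block alone.

How it is judged:
At the end, for the whole second after the job is handed in: Each of the four tools lies flat and at rest in the pocket of its own insert: its origin within 15 mm sideways of the insert's origin and 10 to 18 mm above it, upright within 0.08 rad, its length along the insert's within 0.3 rad. Both jars stand upright within 30 mm of where they were (horizontal distance between plane and plane_insert below 0.015 m and z of plane in the frame of plane_insert between 0.01 and 0.018 m and angle between each of plane, block, tape, mallet's own z axis and vertical below 0.08 rad and angle between the x axis of plane and the x axis of plane_insert, either way round below 0.3 rad and linear speed of each of plane, block, tape, mallet below 0.02 m/s and horizontal distance between block and block_insert below 0.015 m and z of block in the frame of block_insert between 0.01 and 0.018 m and angle between the x axis of block and the x axis of block_insert, either way round below 0.3 rad and horizontal distance between tape and tape_insert below 0.015 m and z of tape in the frame of tape_insert between 0.01 and 0.018 m and angle between the x axis of tape and the x axis of tape_insert, either way round below 0.3 rad and horizontal distance between mallet and mallet_insert below 0.015 m and z of mallet in the frame of mallet_insert between 0.01 and 0.018 m and angle between the x axis of mallet and the x axis of mallet_insert, either way round below 0.3 rad and distance of each of jar_a, jar_b from where it was at the start of the episode below 0.03 m and angle between each of jar_a, jar_b's own z axis and vertical below 0.2 rad); the robot touches nothing.
It fails at once if the block plane is dropped or thrown (faster than 0.8 m/s with the fingers off it) (linear speed of plane above 0.8 m/s and contact force between the fingers and plane below 0.05 N).
It fails at once if the sanding block is dropped or thrown (faster than 0.8 m/s with the fingers off it) (linear speed of block above 0.8 m/s and contact force between the fingers and block below 0.05 N).
It fails at once if the tape measure is dropped or thrown (faster than 0.8 m/s with the fingers off it) (linear speed of tape above 0.8 m/s and contact force between the fingers and tape below 0.05 N).
It fails at once if the mallet is dropped or thrown (faster than 0.8 m/s with the fingers off it) (linear speed of mallet above 0.8 m/s and contact force between the fingers and mallet below 0.05 N).
It fails at once if a jar of screws is pushed more than 30 mm away or knocked over (distance of any of jar_a, jar_b from where it was at the start of the episode above 0.03 m or angle between any of jar_a, jar_b's own z axis and vertical above 0.5 rad).
It also fails if it takes over 96 s, if anything falls off the work surface, if the arm or the gripper's body presses on something with over 40 N, if the wrist force passes 120 N, or if a joint passes its speed limit or range.

## Robot

A 6-joint arm with a two-finger parallel gripper is mounted at the origin on the work surface. World frame = base frame: x ahead of the robot, y to its left, z up, the work surface at z = 0. Lengths are in m, angles in rad, forces in N, time in s.
With the tool pointing down it reaches from about 0.35 to 0.975 m from the base axis. Payload 4.9 kg.
Tool frame: the origin (TCP) lies at the very end of the fingers, on their centre line; the grasp point (between the pads) lies 19 mm behind it (manip.hold_point_z is the distance from the TCP to the grasp point, in m); z points along the fingers, x is the direction in which the jaws open and shut, and the axes are right-handed (so a half turn about z gives the same grasp; the last joint's range is limited). The gripper opens to 85 mm and grips with 20 to 120 N. Pads are 22 mm wide; open, the fingers measure 114 mm over their backs; the gripper's body (76 mm by 85 mm) begins 54 mm behind the grasp point. The pads swing forward as they close: fully open they stand 13 mm farther back than shut.
Start: joints at [-1.3, 0.053, 1.613, -0, 1.476, -0.119], TCP at [0.237, -0.578, 0.231] pointing down, gripper open.
Joint ranges: [-3.01, 3.01], [-1.01, 2.22], [0.06, 2.58], [-1.02, 4.17], [0.09, 2.62], [-3.14, 3.14]. Speed limits (rad/s): [2.57, 2.57, 3.14, 3.14, 3.14, 3.14].

## Interface

Orientations are given as a unit quaternion [w, x, y, z].
In Python, from plant import manip gives the robot as it stands.
- The arm moves only by the shell command python3 -m handwheel 'ROWS' [OPENING]. ROWS is JSON, a list of rows, each an object of numbers: "dx", "dy", "dz": the shift along the tool's x, y, z in m; "ax", "ay", "az": the turn, a rotation vector about the tool's x, y, z in rad. In form: [{"dx": .., "dy": .., "dz": .., "ax": .., "ay": .., "az": ..}, ...]. A call has 1 to 5 rows; each row is the pose to reach, as a shift and turn from the pose commanded when the call began, along the tool's axes at that moment; what a row does not reach only later rows make up. A row lasts 1/8 s, in which the tool goes at most 62.5 mm and 10.7 degrees, less where a joint would pass 70% of its speed; a pose out of reach is approached as far as the arm can. A call with a gripper value outside its range is refused whole. OPENING is the closure in counts, from 0 (fully open) to 255 (shut), set as the call begins (- or left out, the last holds). The fingers move at their own pace and stop on an object; the grip force is fixed at half the most. Time passes only in rows, so rows that repeat a pose let the fingers close. It gives the time, the measured TCP pose, the force and the opening at its end, in the units of the state.
- manip.state(): the state, without advancing time (a new reading comes with each control period).
- manip.grab_frame(name): name is "scene" or "top" or "wrist"; returns a dict with "image" (384x512x3 uint8, blue, green, red), "z_map" (384x512 float32, m along the optical axis (not along the pixel's ray), 0 where there is no reading), "K" (3x3 intrinsics, pixels), "xyz" and "rotation" of the camera in the world. Camera axes: x right, y up, looking along -z (the intrinsics and any distortion apply to the point x, -y, -z); pixel columns grow to the right and rows downward; lengths in m; the calibration is good to about 2 mm. A picture is of the moment at which its call begins.
- manip.job_done(): hands the job in, once; it reports no verdict.
The state is a dict: "time": time; "joint_pos": joint angles; "joint_vel": joint speeds; "joint_efforts": joint torques, N m; "tool_pos": TCP position; "tool_rot": TCP orientation; "contact_force": force on the tool from outside, world axes, zero at the start; "ft_torque": the same for the moment, N m; "gripper_width": opening from 0.0 (shut) to 1.0 (fully open).
Only numpy, scipy, OpenCV 4.12 (cv2) and the standard library are available. Lean on these libraries where they do the work, as an engineer would, in place of code of your own. Each camera call takes 0.05 s, during which the arm holds its last target.

## Working session

There is one attempt and no reset: what is moved stays moved. The work goes in short steps, Python scripts to look and compute and a shell command to move; the robot and the scene stay as the last step left them, time stands still between calls to the robot, and variables do not carry over. Pictures are saved under pics/ and viewed, and the job is handed in when it is done.

```bash
ls; mkdir -p pics; python3 - <<'E'
from plant import manip
import cv2,numpy as np
print(manip.state())
for n in ["scene","top","wrist"]:
    f=manip.grab_frame(n); cv2.imwrite(f"pics/{n}0.png",f["image"]); np.savez(f"pics/{n}0.npz",**f)
    print(n,f["K"],f["xyz"],f["rotation"])
E
```

```text
pics
{'time': 0.0, 'joint_pos': array([-1.30001756e+00,  5.33556211e-02,  1.61429808e+00, -3.41347787e-05,
        1.47599368e+00, -1.18972786e-01]), 'joint_vel': array([ 4.91470705e-04,  3.49138968e-04, -8.31681224e-04,  2.83140972e-04,
        6.82007529e-04,  7.64225324e-05]), 'joint_efforts': array([-2.14123042e-04, -3.93693602e+01, -3.70172632e+01, -2.65022763e-04,
        6.94878850e-03,  1.24062151e-05]), 'tool_pos': array([ 0.23731326, -0.57751848,  0.23006135]), 'tool_rot': array([-6.56387087e-04,  8.30650401e-01, -5.56793368e-01, -7.90518512e-04]), 'contact_force': array([ 0.55450677,  0.00986461, -0.65162072]), 'ft_torque': array([ 0.01056498, -0.03153073, -0.03541123]), 'gripper_width': 1.0031002134124745}
scene [[462.37428216   0.         260.35509663]
 [  0.         462.37428216 191.40467654]
 [  0.           0.           1.        ]] [1.17195395 0.50986921 0.98142608] [0.45610437 0.16372428 0.31332794 0.8166938 ]
top [[427.88172077   0.         256.79011253]
 [  0.         427.88172077 191.51781207]
 [  0.           0.           1.        ]] [0.26331405 0.05165356 1.39008531] [-0.702884   -0.05806792  0.06189351  0.70622333]
wrist [[278.87549882   0.         257.18504731]
 [  0.         278.87549882 187.43135023]
 [  0.           0.           1.        ]] [ 0.31271211 -0.54634549  0.37321152] [ 0.82044065 -0.13095102  0.08870511 -0.54941821]
```

View pics/scene0.png

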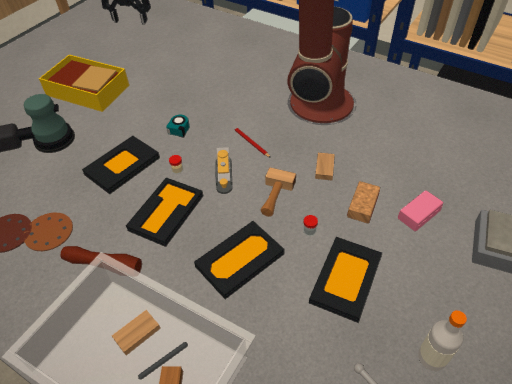

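View pics/top0.png

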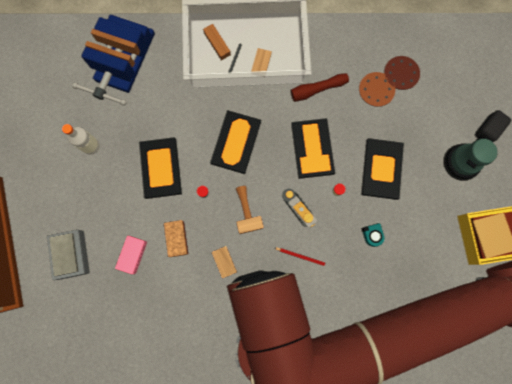

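View pics/wrist0.png

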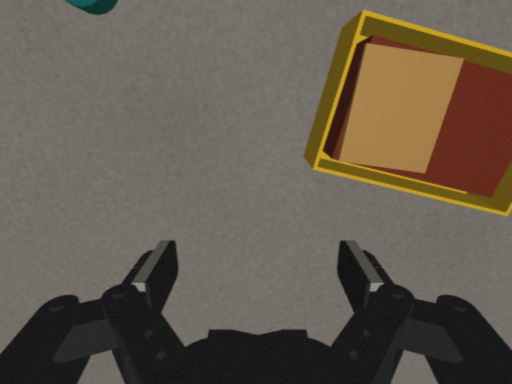

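```bash
cat > h.py <<'E'
import numpy as np,cv2
from scipy.spatial.transform import Rotation as R
def rot(q): return R.from_quat([q[1],q[2],q[3],q[0]])
def cloud(f):
    z=f["z_map"].astype(float);K=f["K"];v,u=np.indices(z.shape)
    p=np.stack([(u-K[0,2])*z/K[0,0],-(v-K[1,2])*z/K[1,1],-z],-1)
    return p@rot(f["rotation"]).as_matrix().T+f["xyz"]
def ray(f,uv,h):
    K=f["K"];uv=np.atleast_2d(uv).astype(float)
    d=np.stack([(uv[:,0]-K[0,2])/K[0,0],-(uv[:,1]-K[1,2])/K[1,1],-np.ones(len(uv))],-1)@rot(f["rotation"]).as_matrix().T
    t=(h-f["xyz"][2])/d[:,2]; return f["xyz"]+t[:,None]*d
E
python3 - <<'E'
from h import *
f=dict(np.load("pics/top0.npz")); P=cloud(f); im=f["image"]; hsv=cv2.cvtColor(im,cv2.COLOR_BGR2HSV)
print("bench z",np.median(P[180:260,100:130,2]),np.median(P[200:220,330:360,2]))
def comps(m,h,lab,amin=60):
    n,l,s,c=cv2.connectedComponentsWithStats(m.astype(np.uint8))
    for i in range(1,n):
        if s[i,4]<amin: continue
        cs,_=cv2.findContours((l==i).astype(np.uint8),cv2.RETR_EXTERNAL,cv2.CHAIN_APPROX_NONE)
        cnt=max(cs,key=cv2.contourArea)[:,0]
        hh=np.percentile(P[...,2][l==i],60) if h is None else h
        W=ray(f,cnt,hh)[:,:2]
        (cx,cy),(a,b),_=cv2.minAreaRect((W*1000).astype(np.float32))
        bx=cv2.boxPoints(cv2.minAreaRect((W*1000).astype(np.float32)))
        e=bx[1]-bx[0];e2=bx[2]-bx[1]; e=e if np.hypot(*e)>np.hypot(*e2) else e2
        print(lab,"px",c[i].round(0),"area",s[i,4],"h",round(hh,4),"ctr",round(cx,1),round(cy,1),"size",round(max(a,b),1),round(min(a,b),1),"ang",round(np.degrees(np.arctan2(e[1],e[0]))%180,1))
H,S,V=cv2.split(hsv)
roi=np.zeros(H.shape,bool); roi[100:290,100:420]=1
yel=(H>12)&(H<30)&(S>230)&(V>150)&roi
comps(yel,.014,"floor")
dark=(V<50)&roi
dark=dark|yel
comps(dark,.024,"insert",800)
comps((P[...,2]>.012)&roi&~cv2.dilate(dark.astype(np.uint8),np.ones((5,5))).astype(bool),None,"tall",50)
big=cv2.resize(im[110:290,130:420],None,fx=2.7,fy=2.7,interpolation=cv2.INTER_CUBIC); cv2.imwrite("pics/c0.png",big)
E
```

```text
bench z -0.00042052931241221003 -0.000928820802461372
insert px [235. 142.] area 963 h 0.024 ctr 665.7 112.9 size 188.3 115.7 ang 163.2
insert px [312. 144.] area 805 h 0.024 ctr 643.3 -140.9 size 189.1 116.2 ang 6.3
insert px [160. 168.] area 1049 h 0.024 ctr 579.1 359.8 size 189.3 117.4 ang 7.3
insert px [382. 169.] area 1390 h 0.024 ctr 572.8 -367.3 size 188.8 119.6 ang 172.1
tall px [235. 142.] area 421 h 0.015 ctr 669.5 113.2 size 149.8 53.7 ang 163.6
tall px [313. 152.] area 502 h 0.0151 ctr 646.4 -142.7 size 156.0 88.6 ang 6.6
tall px [160. 167.] area 462 h 0.0151 ctr 581.9 362.6 size 116.3 69.4 ang 7.2
tall px [383. 168.] area 313 h 0.0153 ctr 575.5 -372.5 size 76.3 66.0 ang 172.4
tall px [338. 189.] area 123 h 0.0447 ctr 500.3 -216.7 size 41.8 33.6 ang 134.1
tall px [202. 191.] area 118 h 0.0449 ctr 494.9 218.4 size 38.4 35.6 ang 89.8
tall px [247. 214.] area 599 h 0.0337 ctr 442.1 80.0 size 149.9 79.8 ang 12.7
tall px [302. 211.] area 449 h 0.0351 ctr 433.5 -94.4 size 120.3 51.7 ang 35.6
tall px [175. 238.] area 710 h 0.0377 ctr 347.9 301.2 size 110.6 63.9 ang 8.9
tall px [375. 236.] area 262 h 0.0336 ctr 355.2 -325.1 size 70.9 62.1 ang 16.0
tall px [130. 255.] area 743 h 0.0377 ctr 297.8 440.7 size 109.0 66.9 ang 161.8
tall px [223. 262.] area 459 h 0.022 ctr 274.0 149.9 size 89.4 50.0 ang 22.6
tall px [278. 284.] area 490 h 0.7151 ctr 238.7 28.8 size 87.9 24.2 ang 89.7
```

View pics/c0.png

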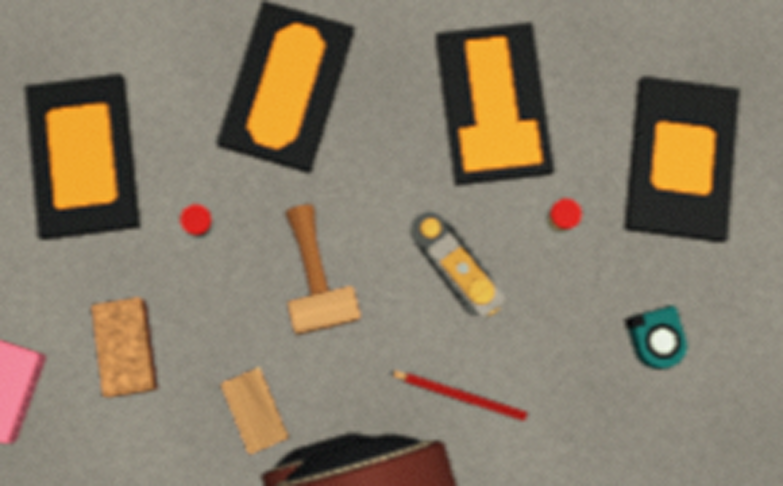

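```bash
cat >> h.py <<'E'
from plant import manip
def go(x,y,z,deg):
    """print shift/turn to TCP x,y,z (mm) with jaw axis at deg (mod 180, nearest)"""
    s=manip.state(); R0=rot(s["tool_rot"]); M=R0.as_matrix()
    best=None
    for k in (0,180,-180):
        a=np.radians(deg+k); T=R.from_matrix(np.array([[np.cos(a),np.sin(a),0],[np.sin(a),-np.cos(a),0],[0,0,-1]]))
        v=(R0.inv()*T).as_rotvec()
        if best is None or np.linalg.norm(v)<np.linalg.norm(best): best=v
    d=M.T@(np.array([x,y,z])/1000-s["tool_pos"])
    print("t",round(s["time"],2),"tcp",s["tool_pos"].round(4),"d",d.round(4),"turn",best.round(3),"F",s["contact_force"].round(1),"w",round(s["gripper_width"],3),"j6",s["joint_pos"][5].round(2))
def wrist(name):
    f=manip.grab_frame("wrist"); cv2.imwrite(f"pics/{name}.png",f["image"]); np.savez(f"pics/{name}.npz",**f); return f
E
python3 -c "
from h import *
go(355,-325,200,-74)"
```

```text
t 0.15 tcp [ 0.2374 -0.5777  0.2303] d [-0.189  -0.2048  0.0307] turn [-0.     0.002  0.111] F [ 0.3 -0.5  0.2] w 0.997 j6 -0.12
```

```bash
python3 -m handwheel '[{"dx":-0.04,"dy":-0.043,"dz":0.006,"az":0.02},{"dx":-0.08,"dy":-0.086,"dz":0.012,"az":0.05},{"dx":-0.12,"dy":-0.13,"dz":0.02,"az":0.08},{"dx":-0.16,"dy":-0.173,"dz":0.025,"az":0.1},{"dx":-0.189,"dy":-0.205,"dz":0.03,"az":0.111}]' 0
python3 -c "
from h import *
f=wrist('w1'); go(355,-325,200,-74)"
```

```text
t 0.2 tcp [ 0.2374 -0.5777  0.2305] d [-0.1891 -0.2048  0.0308] turn [-0.     0.001  0.111] F [-0.4 -0.9 -0. ] w 0.999 j6 -0.12invalid input at $[0]: expected keys dx, dy, dz, ax, ay, az
```

View pics/w1.png

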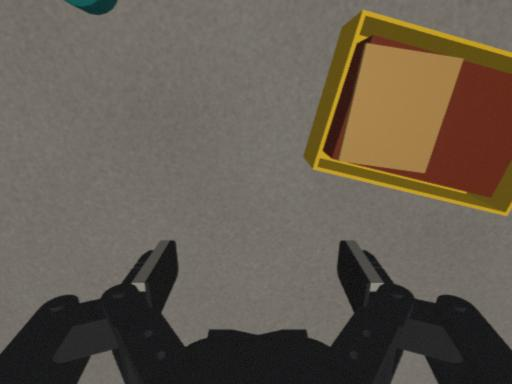

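All six keys are required.

```bash
python3 -m handwheel '[{"dx":-0.04,"dy":-0.043,"dz":0.006,"ax":0,"ay":0,"az":0.02},{"dx":-0.08,"dy":-0.086,"dz":0.012,"ax":0,"ay":0,"az":0.05},{"dx":-0.12,"dy":-0.13,"dz":0.02,"ax":0,"ay":0,"az":0.08},{"dx":-0.16,"dy":-0.173,"dz":0.025,"ax":0,"ay":0,"az":0.1},{"dx":-0.189,"dy":-0.205,"dz":0.03,"ax":0,"ay":0,"az":0.111}]' 0
python3 -c "
from h import *
f=wrist('w1'); go(355,-325,200,-74)"
```

```text
time: 0.82
tool_pos: [0.3558, -0.3232, 0.2008]
tool_rot: [-0.0, 0.799, -0.602, -0.0]
contact_force: [0.3, -0.3, 0.0]
gripper_width: 1.0
t 0.88 tcp [ 0.3571 -0.3195  0.2   ] d [ 0.0047  0.0035 -0.0001] turn [-0.002  0.004  0.003] F [ 2.2  3.  -1.7] w 0.998 j6 0.4
```

View pics/w1.png

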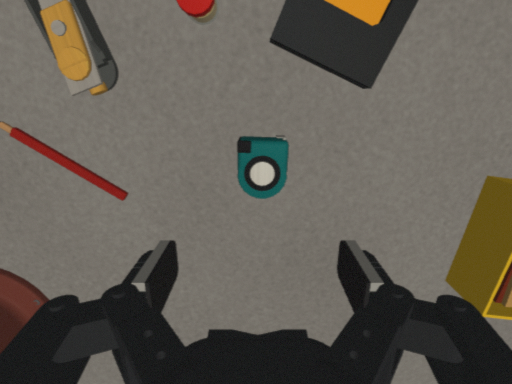

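```bash
cat >> h.py <<'E'
def rect(f,m,h):
    """min-area rect of biggest blob at height h, mm; contour dilated half px"""
    cs,_=cv2.findContours(m.astype(np.uint8),cv2.RETR_EXTERNAL,cv2.CHAIN_APPROX_NONE)
    c=max(cs,key=cv2.contourArea)[:,0]
    W=(ray(f,c,h)[:,:2]*1000).astype(np.float32)
    r=cv2.minAreaRect(W);bx=cv2.boxPoints(r);e=bx[1]-bx[0];e2=bx[2]-bx[1]
    l1,l2=np.hypot(*e),np.hypot(*e2)
    if l2>l1:e,e2,l1,l2=e2,e,l2,l1
    print("ctr",np.round(r[0],1),"size",l1.round(1),l2.round(1),"ang",round(np.degrees(np.arctan2(e[1],e[0]))%180,1),"px",c.mean(0).round())
    return r,W
E
python3 - <<'E'
from h import *
f=dict(np.load("pics/w1.npz")); P=cloud(f); Z=P[...,2]
m=np.zeros(Z.shape,bool); m[120:210,225:300]=1
print("top z",np.percentile(Z[m],[50,90,97]), "bench", np.median(Z[60:110,150:250]))
top=m&(Z>.022)
rect(f,top,.034)
hs=cv2.cvtColor(f["image"],cv2.COLOR_BGR2HSV)
t2=m&(hs[...,1]>120)|top; rect(f,t2,.034)
i=np.argwhere(m&(f["image"].min(2)>170)).mean(0)[::-1]; print("disc",ray(f,i,.034),i)
go(355,-325,200,-74)
E
```

```text
top z [0.00122777 0.0354889  0.03627151] bench 0.00043877240990833344
ctr [ 359.7 -328.5] size 71.7 58.2 ang 16.7 px [264. 162.]
ctr [ 359.7 -328.2] size 71.8 58.2 ang 16.0 px [264. 162.]
disc [[ 0.36335315 -0.32685874  0.034     ]] [262.625 165.25 ]
t 0.88 tcp [ 0.3571 -0.3195  0.2   ] d [ 0.0047  0.0035 -0.0001] turn [-0.002  0.004  0.003] F [ 2.2  3.  -1.7] w 0.998 j6 0.4
```

```bash
python3 -c "
from h import *
f=wrist('w2'); P=cloud(f); Z=P[...,2]
m=np.zeros(Z.shape,bool); m[120:210,225:300]=1
rect(f,m&(Z>.022),.034)
go(364,-327,100,-74)"
```

```text
ctr [ 360.2 -327.7] size 72.5 57.0 ang 15.2 px [267. 164.]
t 0.93 tcp [ 0.3562 -0.322   0.2004] d [ 0.0072 -0.0061  0.1003] turn [-0.     0.002  0.004] F [ 0.1 -0.8  0.1] w 0.999 j6 0.4
```

```bash
python3 -m handwheel '[{"dx":0.004,"dy":-0.008,"dz":0.05,"ax":0,"ay":0,"az":0},{"dx":0.0045,"dy":-0.0085,"dz":0.10,"ax":0,"ay":0,"az":0},{"dx":0.0045,"dy":-0.0085,"dz":0.13,"ax":0,"ay":0,"az":0},{"dx":0.0045,"dy":-0.0085,"dz":0.13,"ax":0,"ay":0,"az":0}]'
python3 -c "
from h import *
f=wrist('w3'); go(364.5,-327,5,-74)"
```

```text
time: 1.42
tool_pos: [0.3629, -0.3262, 0.0685]
tool_rot: [-0.001, 0.798, -0.602, -0.003]
contact_force: [0.0, 0.3, -0.6]
gripper_width: 1.001
t 1.48 tcp [ 0.364  -0.3275  0.0707] d [-0.0002 -0.0006  0.0657] turn [ 0.001  0.002 -0.001] F [-0.3 -1.2  0.8] w 0.993 j6 0.41
```

View pics/w3.png

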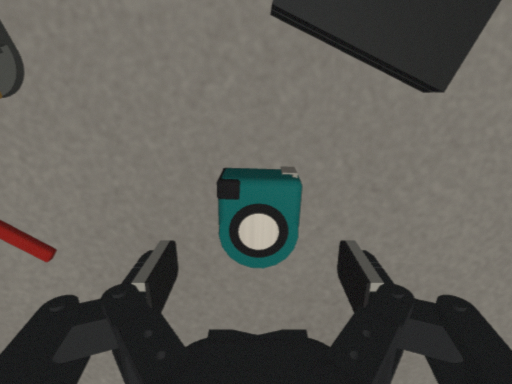

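```bash
python3 -m handwheel '[{"dx":0,"dy":0,"dz":0.04,"ax":0,"ay":0,"az":0},{"dx":0,"dy":-0.0005,"dz":0.060,"ax":0,"ay":0,"az":0},{"dx":0,"dy":-0.0005,"dz":0.065,"ax":0,"ay":0,"az":0},{"dx":0,"dy":-0.0005,"dz":0.065,"ax":0,"ay":0,"az":0}]'
python3 -m handwheel '[{"dx":0,"dy":0,"dz":0,"ax":0,"ay":0,"az":0},{"dx":0,"dy":0,"dz":0,"ax":0,"ay":0,"az":0},{"dx":0,"dy":0,"dz":0,"ax":0,"ay":0,"az":0},{"dx":0,"dy":0,"dz":0,"ax":0,"ay":0,"az":0},{"dx":0,"dy":0,"dz":0,"ax":0,"ay":0,"az":0}]' 255
python3 -c "
from h import *
go(364,-327,140,-74)"
```

```text
time: 1.98
tool_pos: [0.366, -0.3285, 0.008]
tool_rot: [0.0, 0.798, -0.602, 0.001]
contact_force: [-0.9, 0.7, 0.8]
gripper_width: 1.0
time: 2.6
tool_pos: [0.3662, -0.3284, 0.0081]
tool_rot: [0.0, 0.798, -0.602, 0.001]
contact_force: [0.1, 0.3, 5.5]
gripper_width: 0.669
t 2.6 tcp [ 0.3662 -0.3284  0.0081] d [-0.0016  0.0016 -0.1319] turn [-0.001 -0.003 -0.001] F [0.1 0.3 5.5] w 0.669 j6 0.41
```

```bash
python3 -m handwheel '[{"dx":0,"dy":0,"dz":-0.03,"ax":0,"ay":0,"az":0},{"dx":0,"dy":0,"dz":-0.08,"ax":0,"ay":0,"az":0},{"dx":0,"dy":0,"dz":-0.13,"ax":0,"ay":0,"az":0},{"dx":0,"dy":0,"dz":-0.18,"ax":0,"ay":0,"az":0},{"dx":0,"dy":0,"dz":-0.19,"ax":0,"ay":0,"az":0}]'
python3 -c "
from h import *
go(500,-359,200,-98)"
```

```text
time: 3.22
tool_pos: [0.3665, -0.3287, 0.2005]
tool_rot: [0.001, 0.799, -0.602, 0.004]
contact_force: [-0.3, 0.1, -2.4]
gripper_width: 0.67
t 3.23 tcp [ 0.3665 -0.3287  0.2005] d [ 0.0659 -0.12    0.0013] turn [-0.004 -0.006  0.419] F [-0.3  0.1 -2.4] w 0.67 j6 0.41
```

```bash
python3 -m handwheel '[{"dx":0.016,"dy":-0.03,"dz":0,"ax":0,"ay":0,"az":0.12},{"dx":0.033,"dy":-0.06,"dz":0,"ax":0,"ay":0,"az":0.24},{"dx":0.05,"dy":-0.09,"dz":0,"ax":0,"ay":0,"az":0.34},{"dx":0.066,"dy":-0.12,"dz":0,"ax":0,"ay":0,"az":0.419},{"dx":0.066,"dy":-0.12,"dz":0,"ax":0,"ay":0,"az":0.419}]'
python3 -c "
from h import *
f=wrist('w4')
go(500,-359,200,-98)"
```

```text
time: 3.85
tool_pos: [0.4992, -0.3569, 0.1932]
tool_rot: [-0.0, -0.656, 0.754, 0.002]
contact_force: [-0.4, 0.2, -2.3]
gripper_width: 0.665
t 3.9 tcp [ 0.4982 -0.3567  0.1934] d [ 0.002  -0.0021 -0.0067] turn [0.004 0.003 0.001] F [-1.1 -0.4 -2.7] w 0.666 j6 0.97
```

View pics/w4.png

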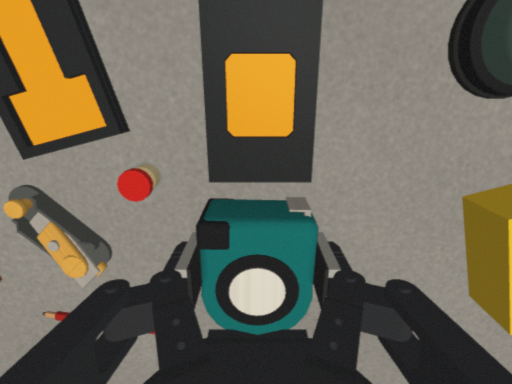

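```bash
cat >> h.py <<'E'
def yel(f): 
    hs=cv2.cvtColor(f["image"],cv2.COLOR_BGR2HSV)
    return (hs[...,0]>12)&(hs[...,0]<30)&(hs[...,1]>220)&(hs[...,2]>150)
E
python3 - <<'E'
from h import *
f=dict(np.load("pics/w4.npz")); print(f["xyz"])
m=yel(f); m[:, :200]=0; m[:,330:]=0; m[160:]=0
rect(f,m,.014)
hs=cv2.cvtColor(f["image"],cv2.COLOR_BGR2HSV)
Z=cloud(f)[...,2]
m2=np.zeros(m.shape,bool); m2[:190,195:325]=1
rect(f,m2&(Z>.02),.024)
print(np.median(Z[m]), np.median(Z[10:40,220:300]))
E
```

```text
[ 0.58019698 -0.36749892  0.33588876]Traceback (most recent call last):
  File "<stdin>", line 4, in <module>
  File "h.py", line 28, in rect
    c=max(cs,key=cv2.contourArea)[:,0]
      ~~~^^^^^^^^^^^^^^^^^^^^^^^^
ValueError: max() iterable argument is empty
```

```bash
sed -i 's/>220/>180/' h.py
python3 - <<'E'
from h import *
f=dict(np.load("pics/w4.npz"))
hs=cv2.cvtColor(f["image"],cv2.COLOR_BGR2HSV);print(hs[90,260])
m=yel(f); m[:, :200]=0; m[:,330:]=0; m[160:]=0
rect(f,m,.014)
Z=cloud(f)[...,2]
print(np.median(Z[m]), np.median(Z[10:40,220:300]))
E
```

```text
[ 19 209 234]
ctr [ 578.2 -369.3] size 84.3 74.6 ang 172.1 px [260.  94.]
0.014493839464622515 0.024492517217757165
```

```bash
python3 -c "
from h import *
go(584,-370,70,-97.9)"
```

```text
t 3.9 tcp [ 0.4982 -0.3567  0.1934] d [ 0.0016 -0.0873  0.123 ] turn [ 0.004  0.003 -0.001] F [-1.1 -0.4 -2.7] w 0.666 j6 0.97
```

```bash
python3 -m handwheel '[{"dx":0.001,"dy":-0.04,"dz":0.02,"ax":0,"ay":0,"az":0},{"dx":0.001,"dy":-0.075,"dz":0.06,"ax":0.002,"ay":0.002,"az":0},{"dx":0.0015,"dy":-0.087,"dz":0.10,"ax":0.004,"ay":0.003,"az":0},{"dx":0.0015,"dy":-0.087,"dz":0.123,"ax":0.004,"ay":0.003,"az":0},{"dx":0.0015,"dy":-0.087,"dz":0.123,"ax":0.004,"ay":0.003,"az":0}]'
python3 -c "
from h import *
go(584,-370,23,-97.9)"
```

```text
time: 4.53
tool_pos: [0.5819, -0.3699, 0.07]
tool_rot: [-0.001, -0.656, 0.755, 0.001]
contact_force: [0.3, 0.4, -1.3]
gripper_width: 0.668
t 4.53 tcp [ 0.5819 -0.3699  0.07  ] d [-0.0002 -0.0022  0.047 ] turn [ 0.002  0.    -0.003] F [ 0.3  0.4 -1.3] w 0.668 j6 1.04
```

```bash
python3 -m handwheel '[{"dx":0,"dy":-0.002,"dz":0.02,"ax":0,"ay":0,"az":0},{"dx":0,"dy":-0.002,"dz":0.038,"ax":0,"ay":0,"az":0},{"dx":0,"dy":-0.002,"dz":0.045,"ax":0,"ay":0,"az":0},{"dx":0,"dy":-0.002,"dz":0.047,"ax":0,"ay":0,"az":0},{"dx":0,"dy":-0.002,"dz":0.047,"ax":0,"ay":0,"az":0}]'
python3 -c "
from h import *
go(584,-370,23,-97.9)"
```

```text
time: 5.15
tool_pos: [0.5871, -0.3719, 0.0267]
tool_rot: [0.0, -0.656, 0.755, -0.003]
contact_force: [0.6, -0.6, -3.0]
gripper_width: 0.667
t 5.15 tcp [ 0.5871 -0.3719  0.0267] d [-0.0015  0.0033  0.0037] turn [-0.005 -0.003 -0.002] F [ 0.6 -0.6 -3. ] w 0.667 j6 1.04
```

```bash
python3 -m handwheel '[{"dx":0,"dy":0.002,"dz":0.002,"ax":0,"ay":0,"az":0},{"dx":0,"dy":0.002,"dz":0.0035,"ax":0,"ay":0,"az":0},{"dx":0,"dy":0.002,"dz":0.0035,"ax":0,"ay":0,"az":0}]'
python3 -c "
from h import *
go(584,-370,23,-97.9)"
```

```text
time: 5.52
tool_pos: [0.5848, -0.3714, 0.0228]
tool_rot: [0.0, -0.656, 0.755, -0.002]
contact_force: [-0.3, 0.4, -1.9]
gripper_width: 0.667
t 5.53 tcp [ 0.5848 -0.3714  0.0228] d [-0.0013  0.001  -0.0002] turn [-0.004 -0.003 -0.002] F [-0.3  0.4 -1.9] w 0.667 j6 1.04
```

```bash
python3 -m handwheel '[{"dx":0,"dy":0,"dz":0.001,"ax":0,"ay":0,"az":0},{"dx":0,"dy":0,"dz":0.0015,"ax":0,"ay":0,"az":0},{"dx":0,"dy":0,"dz":0.0015,"ax":0,"ay":0,"az":0}]'
python3 -c "
from h import *
go(584,-370,23,-97.9)"
```

```text
time: 5.9
tool_pos: [0.585, -0.3716, 0.0221]
tool_rot: [0.0, -0.656, 0.755, -0.003]
contact_force: [-2.0, 1.8, 3.8]
gripper_width: 0.668
t 5.9 tcp [ 0.585  -0.3716  0.0221] d [-0.0014  0.0012 -0.0009] turn [-0.004 -0.003 -0.002] F [-2.   1.8  3.8] w 0.668 j6 1.04
```

Contact. Release and retreat up.

```bash
python3 -m handwheel '[{"dx":0,"dy":0,"dz":0,"ax":0,"ay":0,"az":0},{"dx":0,"dy":0,"dz":0,"ax":0,"ay":0,"az":0},{"dx":0,"dy":0,"dz":0,"ax":0,"ay":0,"az":0},{"dx":0,"dy":0,"dz":0,"ax":0,"ay":0,"az":0}]' 0
python3 -m handwheel '[{"dx":0,"dy":0,"dz":-0.03,"ax":0,"ay":0,"az":0},{"dx":0,"dy":0.02,"dz":-0.09,"ax":0,"ay":0,"az":0},{"dx":0,"dy":0.05,"dz":-0.14,"ax":0,"ay":0,"az":0},{"dx":0,"dy":0.06,"dz":-0.18,"ax":0,"ay":0,"az":0},{"dx":0,"dy":0.06,"dz":-0.18,"ax":0,"ay":0,"az":0}]'
python3 -c "
from h import *
f=wrist('w5'); go(420,-100,200,-54)"
```

```text
time: 6.4
tool_pos: [0.5848, -0.3715, 0.0212]
tool_rot: [0.0, -0.656, 0.755, -0.002]
contact_force: [-0.3, 0.9, -0.3]
gripper_width: 0.999
time: 7.02
tool_pos: [0.5262, -0.3642, 0.2066]
tool_rot: [0.001, -0.656, 0.755, -0.007]
contact_force: [1.1, -0.1, -0.3]
gripper_width: 0.998
t 7.08 tcp [ 0.5255 -0.3632  0.2034] d [-0.2458  0.1413  0.001 ] turn [-0.005 -0.008 -0.769] F [-0.1 -0.3  0.1] w 0.998 j6 0.99
```

View pics/w5.png

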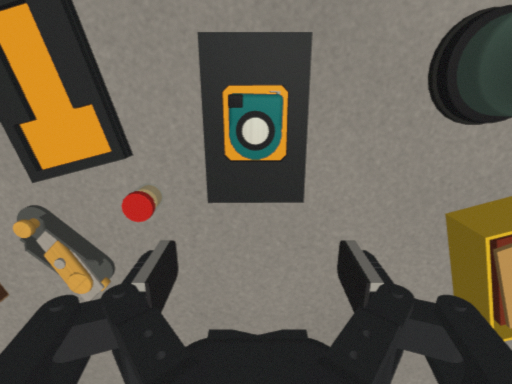

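```bash
python3 -c "
from h import *
go(402,-116,200,-52.5)"
```

```text
t 7.08 tcp [ 0.5255 -0.3632  0.2034] d [-0.2275  0.1569  0.0009] turn [-0.005 -0.008 -0.795] F [-0.1 -0.3  0.1] w 0.998 j6 0.99
```

```bash
python3 -m handwheel '[{"dx":-0.045,"dy":0.031,"dz":0,"ax":0,"ay":0,"az":-0.16},{"dx":-0.09,"dy":0.062,"dz":0,"ax":0,"ay":0,"az":-0.32},{"dx":-0.136,"dy":0.093,"dz":0,"ax":0,"ay":0,"az":-0.48},{"dx":-0.182,"dy":0.125,"dz":0,"ax":-0.002,"ay":-0.004,"az":-0.64},{"dx":-0.2275,"dy":0.157,"dz":0,"ax":-0.002,"ay":-0.004,"az":-0.795}]'
python3 -m handwheel '[{"dx":0,"dy":0,"dz":0,"ax":0,"ay":0,"az":0}]'
python3 -c "
from h import *
f=wrist('w6'); go(402,-116,200,-52.5)"
```

```text
time: 7.7
tool_pos: [0.3996, -0.1134, 0.1973]
tool_rot: [-0.0, 0.898, -0.44, -0.002]
contact_force: [0.2, -0.3, -0.1]
gripper_width: 1.0
time: 7.82
tool_pos: [0.3993, -0.1125, 0.1971]
tool_rot: [-0.0, 0.898, -0.44, -0.001]
contact_force: [0.7, 0.1, -0.4]
gripper_width: 1.001
t 7.88 tcp [ 0.4002 -0.1139  0.1978] d [ 0.0027 -0.0001 -0.0022] turn [0.001 0.001 0.002] F [-0.6 -0.5  0.2] w 0.998 j6 0.46
```

View pics/w6.png

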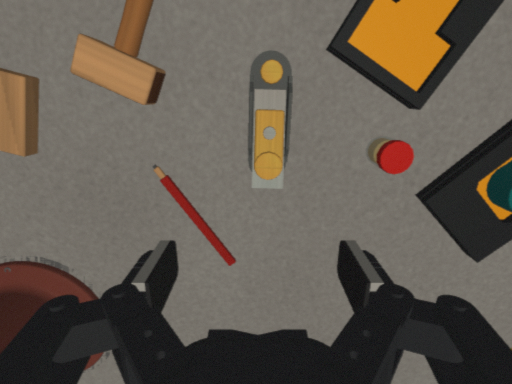

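```bash
python3 - <<'E'
from h import *
f=dict(np.load("pics/w6.npz")); Z=cloud(f)[...,2]
m=np.zeros(Z.shape,bool); m[30:215,225:315]=1
for t in (.008,.02):
    rect(f,m&(Z>t),.0)
    rect(f,m&(Z>t),.025)
mm=m&(Z>.01); P=cloud(f)[mm]; print(P[:,:2].min(0),P[:,:2].max(0))
r=cv2.minAreaRect((P[:,:2]*1000).astype(np.float32)); print(r)
for v in range(50,195,12): 
    print(v,[ (u,int(Z[v,u]*1000)) for u in range(240,304,6)])
E
```

```text
ctr [438.2 -99.5] size 139.5 50.0 ang 36.1 px [269. 124.]
ctr [440.1 -96.8] size 129.2 46.4 ang 36.1 px [269. 124.]
ctr [ 438.  -103.4] size 134.5 44.0 ang 35.8 px [277. 133.]
ctr [ 439.9 -100.4] size 124.6 40.8 ang 35.8 px [277. 133.]
[ 0.38306725 -0.14443947] [ 0.50890794 -0.04327214]
((449.99896240234375, -89.52926635742188), (142.10594177246094, 46.06175994873047), 36.0481071472168)
50 [(240, 1), (246, 0), (252, 0), (258, 0), (264, 1), (270, 0), (276, 0), (282, 0), (288, -1), (294, 0), (300, 1)]
62 [(240, 0), (246, 0), (252, 0), (258, 8), (264, 7), (270, 29), (276, 29), (282, 8), (288, 7), (294, 0), (300, 0)]
74 [(240, 0), (246, 0), (252, 6), (258, 5), (264, 29), (270, 28), (276, 30), (282, 27), (288, 6), (294, 0), (300, -1)]
86 [(240, 1), (246, 0), (252, 25), (258, 6), (264, 6), (270, 7), (276, 7), (282, 6), (288, 17), (294, 0), (300, 0)]
98 [(240, 1), (246, 0), (252, 29), (258, 13), (264, 15), (270, 14), (276, 12), (282, 13), (288, 25), (294, 0), (300, 0)]
110 [(240, 1), (246, 0), (252, 29), (258, 26), (264, 25), (270, 25), (276, 26), (282, 24), (288, 27), (294, 0), (300, 0)]
122 [(240, 0), (246, 0), (252, 28), (258, 29), (264, 30), (270, 30), (276, 30), (282, 30), (288, 27), (294, 0), (300, 1)]
134 [(240, 0), (246, 0), (252, 13), (258, 33), (264, 37), (270, 38), (276, 34), (282, 33), (288, 27), (294, 0), (300, 1)]
146 [(240, 1), (246, 0), (252, 6), (258, 38), (264, 37), (270, 37), (276, 37), (282, 37), (288, 27), (294, 0), (300, 0)]
158 [(240, 0), (246, 0), (252, 7), (258, 44), (264, 44), (270, 45), (276, 45), (282, 41), (288, 1), (294, 0), (300, 1)]
170 [(240, 0), (246, 0), (252, 8), (258, 45), (264, 44), (270, 44), (276, 44), (282, 37), (288, 0), (294, 0), (300, -1)]
182 [(240, 0), (246, 0), (252, 42), (258, 42), (264, 40), (270, 42), (276, 42), (282, 40), (288, 1), (294, 0), (300, 0)]
194 [(240, 0), (246, 0), (252, 0), (258, 0), (264, 0), (270, 0), (276, 0), (282, 1), (288, 0), (294, 0), (300, 0)]
```

```bash
python3 - <<'E'
from h import *
f=dict(np.load("pics/w6.npz")); C=cloud(f);Z=C[...,2]
m=np.zeros(Z.shape,bool); m[30:215,225:315]=1
P=C[m&(Z>.004)][:,:2]*1000
for t in (.004,.01,.02):
    print(cv2.minAreaRect((C[m&(Z>t)][:,:2]*1000).astype(np.float32)))
a=np.radians(36);u=np.array([np.cos(a),np.sin(a)]);n=np.array([-u[1],u[0]])
s=P@u;t=P@n;print("along",np.percentile(s,[0,.3,99.7,100]),"across",np.percentile(t,[0,.5,99.5,100]))
c=u*(s.max()-73)+n*(np.percentile(t,.5)+np.percentile(t,99.5))/2;print("centre",c)
# cheek top points z 24..29
w=C[m&(Z>.023)&(Z<.031)]*1000; tt=w[:,:2]@n; ss=w[:,:2]@u
k=np.abs(tt-np.median(t))>15; print("cheeks along",ss[k].min(),ss[k].max(),"mean",(ss[k].min()+ss[k].max())/2)
E
```

```text
((451.31695556640625, -88.56999206542969), (145.3662109375, 46.06175994873047), 36.04810333251953)
((449.99896240234375, -89.52926635742188), (142.10594177246094, 46.06175994873047), 36.0481071472168)
((446.798095703125, -91.85893249511719), (134.1881561279297, 46.06175994873047), 36.0481071472168)
along [240.39106546 241.29831204 383.9933024  385.74628924] across [-359.96836595 -359.49706651 -314.09357634 -313.87703435]
centre [450.9803859  -88.64548214]
cheeks along 275.6075704518676 350.00681809416994 mean 312.8071942730188
```

```bash
python3 -c "
from h import *
go(451,-88.6,70,-54)"
```

```text
t 7.88 tcp [ 0.4002 -0.1139  0.1978] d [ 0.0111 -0.0558  0.1277] turn [0.001 0.001 0.028] F [-0.6 -0.5  0.2] w 0.998 j6 0.46
```

```bash
python3 -m handwheel '[{"dx":0.005,"dy":-0.028,"dz":0.045,"ax":0,"ay":0,"az":0.015},{"dx":0.0105,"dy":-0.0555,"dz":0.09,"ax":0,"ay":0,"az":0.028},{"dx":0.0105,"dy":-0.0555,"dz":0.127,"ax":0,"ay":0,"az":0.028},{"dx":0.0105,"dy":-0.0555,"dz":0.127,"ax":0,"ay":0,"az":0.028}]'
python3 -c "
from h import *
f=wrist('w7'); go(451,-88.6,10,-54)"
```

```text
time: 8.38
tool_pos: [0.4489, -0.0893, 0.0683]
tool_rot: [0.001, 0.89, -0.455, -0.005]
contact_force: [-0.1, 0.1, -0.2]
gripper_width: 1.004
t 8.43 tcp [ 0.4507 -0.09    0.0709] d [-0.0007 -0.0013  0.0609] turn [ 0.002  0.003 -0.003] F [ 1.1 -1.  -0. ] w 0.996 j6 0.59
```

View pics/w7.png

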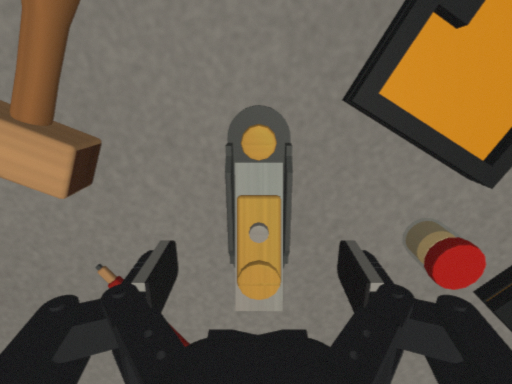

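```bash
python3 -m handwheel '[{"dx":0,"dy":-0.001,"dz":0.035,"ax":0,"ay":0,"az":0},{"dx":0,"dy":-0.001,"dz":0.055,"ax":0,"ay":0,"az":0},{"dx":0,"dy":-0.001,"dz":0.061,"ax":0,"ay":0,"az":0},{"dx":0,"dy":-0.001,"dz":0.061,"ax":0,"ay":0,"az":0}]'
python3 -m handwheel '[{"dx":0,"dy":0,"dz":0,"ax":0,"ay":0,"az":0},{"dx":0,"dy":0,"dz":0,"ax":0,"ay":0,"az":0},{"dx":0,"dy":0,"dz":0,"ax":0,"ay":0,"az":0},{"dx":0,"dy":0,"dz":0,"ax":0,"ay":0,"az":0},{"dx":0,"dy":0,"dz":0,"ax":0,"ay":0,"az":0}]' 255
python3 -c "
from h import *
go(451,-88.6,200,-54)"
```

```text
time: 8.93
tool_pos: [0.4535, -0.09, 0.0131]
tool_rot: [-0.0, 0.89, -0.455, 0.001]
contact_force: [-0.3, -0.2, -0.5]
gripper_width: 0.999
time: 9.55
tool_pos: [0.4533, -0.0894, 0.013]
tool_rot: [-0.0, 0.891, -0.455, 0.001]
contact_force: [-1.5, 1.1, 6.3]
gripper_width: 0.519
t 9.55 tcp [ 0.4533 -0.0894  0.013 ] d [-0.0017  0.0011 -0.187 ] turn [-0.001 -0.002 -0.002] F [-1.5  1.1  6.3] w 0.519 j6 0.59
```

```bash
python3 -m handwheel '[{"dx":0,"dy":0,"dz":-0.03,"ax":0,"ay":0,"az":0},{"dx":0,"dy":0,"dz":-0.08,"ax":0,"ay":0,"az":0},{"dx":0,"dy":0,"dz":-0.13,"ax":0,"ay":0,"az":0},{"dx":0,"dy":0,"dz":-0.18,"ax":0,"ay":0,"az":0},{"dx":0,"dy":0,"dz":-0.187,"ax":0,"ay":0,"az":0}]'
python3 -c "
from h import *
go(591,136,200,-106.8)"
```

```text
time: 10.18
tool_pos: [0.4541, -0.0898, 0.2023]
tool_rot: [-0.0, 0.891, -0.455, 0.004]
contact_force: [1.1, 0.0, -4.8]
gripper_width: 0.519
t 10.18 tcp [ 0.4541 -0.0898  0.2023] d [-0.1026 -0.2433  0.0027] turn [-0.007 -0.004  0.92 ] F [ 1.1  0.  -4.8] w 0.519 j6 0.59
```

```bash
python3 -m handwheel '[{"dx":-0.015,"dy":-0.035,"dz":0,"ax":0,"ay":0,"az":0.15},{"dx":-0.035,"dy":-0.08,"dz":0,"ax":0,"ay":0,"az":0.33},{"dx":-0.055,"dy":-0.13,"dz":0,"ax":0,"ay":0,"az":0.51},{"dx":-0.075,"dy":-0.18,"dz":0,"ax":0,"ay":0,"az":0.69},{"dx":-0.093,"dy":-0.22,"dz":0,"ax":-0.004,"ay":-0.002,"az":0.84}]'
python3 -c "
from h import *
go(591,136,200,-106.8)"
```

```text
time: 10.8
tool_pos: [0.575, 0.1169, 0.1947]
tool_rot: [-0.003, -0.626, 0.78, 0.003]
contact_force: [0.1, -1.6, -3.9]
gripper_width: 0.521
t 10.8 tcp [0.575  0.1169 0.1947] d [-0.0221 -0.0114 -0.0055] turn [ 0.009 -0.002  0.076] F [ 0.1 -1.6 -3.9] w 0.521 j6 1.86
```

```bash
python3 -m handwheel '[{"dx":-0.015,"dy":-0.007,"dz":-0.003,"ax":0.005,"ay":0,"az":0.05},{"dx":-0.021,"dy":-0.011,"dz":-0.005,"ax":0.007,"ay":0,"az":0.07},{"dx":-0.021,"dy":-0.011,"dz":-0.005,"ax":0.007,"ay":0,"az":0.07}]'
python3 -c "
from h import *
f=wrist('w8')
m=yel(f); m[200:]=0
n,l,s,c=cv2.connectedComponentsWithStats(m.astype(np.uint8)); print(s[s[:,4]>300],c.round())
for i in range(1,n):
    if s[i,4]>1500: rect(f,l==i,.014)
go(591,136,200,-106.8)"
```

```text
time: 11.18
tool_pos: [0.5904, 0.1331, 0.2018]
tool_rot: [-0.0, -0.6, 0.8, -0.001]
contact_force: [-0.2, -0.0, -4.1]
gripper_width: 0.517
[[     0      0    512    384 183749]
 [   455      0     57    133   5757]
 [   224     12     60    116   5788]
 [    37    169     65     31   1314]] [[250. 199.]
 [487.  64.]
 [253.  67.]
 [ 69. 188.]]
ctr [ 630.6 -133.7] size 137.2 60.6 ang 179.7 px [486.  63.]
ctr [692.6 108.8] size 117.4 62.6 ang 163.3 px [253.  72.]
t 11.22 tcp [0.5904 0.1327 0.2023] d [-0.0033  0.0003  0.0023] turn [-0.001 -0.001  0.01 ] F [-0.3 -1.4 -3.7] w 0.523 j6 1.95
```

View pics/w8.png

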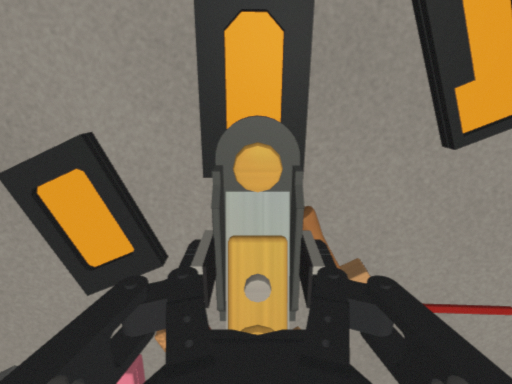

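```bash
python3 -c "
from h import *
go(672.4,114.9,70,-106.7)"
```

```text
t 11.22 tcp [0.5904 0.1327 0.2023] d [-0.006  -0.0836  0.1324] turn [-0.001 -0.001  0.008] F [-0.3 -1.4 -3.7] w 0.523 j6 1.95
```

```bash
python3 -m handwheel '[{"dx":-0.002,"dy":-0.04,"dz":0.01,"ax":0,"ay":0,"az":0.004},{"dx":-0.006,"dy":-0.08,"dz":0.05,"ax":0,"ay":0,"az":0.008},{"dx":-0.006,"dy":-0.0835,"dz":0.10,"ax":0,"ay":0,"az":0.008},{"dx":-0.006,"dy":-0.0835,"dz":0.132,"ax":0,"ay":0,"az":0.008},{"dx":-0.006,"dy":-0.0835,"dz":0.132,"ax":0,"ay":0,"az":0.008}]'
python3 -c "
from h import *
f=wrist('w9');go(672.4,114.9,28,-106.7)"
```

```text
time: 11.85
tool_pos: [0.6698, 0.1144, 0.0672]
tool_rot: [-0.003, -0.597, 0.802, 0.001]
contact_force: [-0.1, -0.0, -4.2]
gripper_width: 0.522
t 11.9 tcp [0.672  0.1148 0.0705] d [-0.0003 -0.0003  0.0425] turn [-0.    -0.001 -0.001] F [ 0.3 -0.1 -3.9] w 0.52 j6 1.92
```

View pics/w9.png

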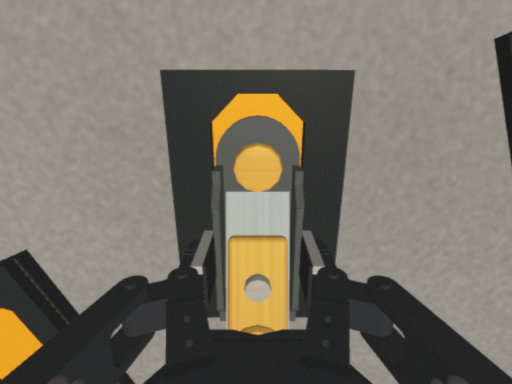

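Plane centred over the pocket (pocket 212–302, plane 216–300). Lower.

```bash
python3 -m handwheel '[{"dx":0,"dy":0,"dz":0.02,"ax":0,"ay":0,"az":0},{"dx":0,"dy":0,"dz":0.034,"ax":0,"ay":0,"az":0},{"dx":0,"dy":0,"dz":0.04,"ax":0,"ay":0,"az":0},{"dx":0,"dy":0,"dz":0.042,"ax":0,"ay":0,"az":0},{"dx":0,"dy":0,"dz":0.042,"ax":0,"ay":0,"az":0}]'
python3 -c "
from h import *
go(672.4,114.9,27,-106.7)"
```

```text
time: 12.52
tool_pos: [0.6739, 0.1157, 0.0303]
tool_rot: [0.001, -0.597, 0.802, -0.001]
contact_force: [0.2, 0.1, -4.3]
gripper_width: 0.521
t 12.53 tcp [0.6739 0.1157 0.0303] d [0.0012 0.0012 0.0033] turn [-0.004  0.     0.   ] F [ 0.2  0.1 -4.3] w 0.521 j6 1.92
```

```bash
python3 -m handwheel '[{"dx":0,"dy":0.001,"dz":0.0015,"ax":0,"ay":0,"az":0},{"dx":0.001,"dy":0.001,"dz":0.003,"ax":0,"ay":0,"az":0},{"dx":0.001,"dy":0.001,"dz":0.004,"ax":0,"ay":0,"az":0},{"dx":0.001,"dy":0.001,"dz":0.004,"ax":0,"ay":0,"az":0}]'
python3 -c "
from h import *
go(672.4,114.9,27,-106.7)"
```

```text
time: 13.02
tool_pos: [0.6726, 0.1149, 0.0271]
tool_rot: [0.001, -0.597, 0.802, -0.001]
contact_force: [-3.4, -0.3, 2.4]
gripper_width: 0.518
t 13.03 tcp [0.6726 0.1149 0.0271] d [0.0001 0.0002 0.0001] turn [-0.004 -0.     0.   ] F [-3.4 -0.3  2.4] w 0.518 j6 1.92
```

```bash
python3 -m handwheel '[{"dx":0,"dy":0,"dz":0,"ax":0,"ay":0,"az":0},{"dx":0,"dy":0,"dz":0,"ax":0,"ay":0,"az":0},{"dx":0,"dy":0,"dz":0,"ax":0,"ay":0,"az":0},{"dx":0,"dy":0,"dz":0,"ax":0,"ay":0,"az":0}]' 0
python3 -m handwheel '[{"dx":0,"dy":0,"dz":-0.03,"ax":0,"ay":0,"az":0},{"dx":0,"dy":0,"dz":-0.09,"ax":0,"ay":0,"az":0},{"dx":0,"dy":0.04,"dz":-0.14,"ax":0,"ay":0,"az":0},{"dx":0,"dy":0.08,"dz":-0.18,"ax":0,"ay":0,"az":0},{"dx":0,"dy":0.1,"dz":-0.18,"ax":0,"ay":0,"az":0}]'
python3 -c "
from h import *
f=wrist('w10'); go(390,70,200,-78)"
```

```text
time: 13.52
tool_pos: [0.6726, 0.115, 0.0261]
tool_rot: [0.001, -0.597, 0.802, -0.001]
contact_force: [-0.4, -0.0, -0.7]
gripper_width: 1.003
time: 14.15
tool_pos: [0.5771, 0.1447, 0.2114]
tool_rot: [0.005, -0.597, 0.802, -0.004]
contact_force: [-0.0, 0.3, -0.4]
gripper_width: 0.995
t 14.2 tcp [0.5745 0.1452 0.2088] d [0.1248 0.1554 0.0075] turn [-0.007  0.001 -0.499] F [ 0.9  1.4 -1. ] w 1.001 j6 1.98
```

View pics/w10.png

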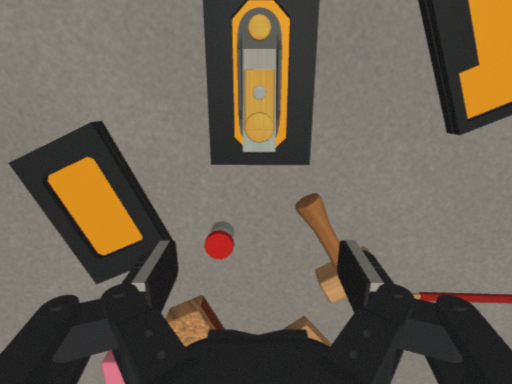

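```bash
python3 -m handwheel '[{"dx":0.025,"dy":0.031,"dz":0.001,"ax":0,"ay":0,"az":-0.11},{"dx":0.05,"dy":0.062,"dz":0.003,"ax":0,"ay":0,"az":-0.22},{"dx":0.075,"dy":0.093,"dz":0.005,"ax":0,"ay":0,"az":-0.33},{"dx":0.1,"dy":0.124,"dz":0.006,"ax":0,"ay":0,"az":-0.44},{"dx":0.125,"dy":0.155,"dz":0.007,"ax":-0.004,"ay":0,"az":-0.5}]'
python3 -m handwheel '[{"dx":0,"dy":0,"dz":0,"ax":0,"ay":0,"az":0}]'
python3 - <<'E'
from h import *
f=wrist('w11'); go(390,70,200,-78)
C=cloud(f);Z=C[...,2]
m=Z>.006; m[240:]=0
n,l,s,c=cv2.connectedComponentsWithStats(m.astype(np.uint8))
for i in range(1,n):
    if s[i,4]>500:
        P=(C[l==i][:,:2]*1000).astype(np.float32); print(s[i],c[i].round(),cv2.minAreaRect(P),np.percentile(C[l==i][:,2],90))
E
```

```text
time: 14.82
tool_pos: [0.3905, 0.0681, 0.1977]
tool_rot: [0.001, 0.778, -0.629, -0.0]
contact_force: [0.9, 0.4, 0.6]
gripper_width: 1.0
time: 14.95
tool_pos: [0.3904, 0.068, 0.1975]
tool_rot: [0.0, 0.777, -0.63, 0.0]
contact_force: [0.0, 0.1, 0.5]
gripper_width: 1.001
t 15.0 tcp [0.3915 0.0683 0.198 ] d [-0.002   0.0012 -0.002 ] turn [-0.    -0.001 -0.002] F [ 0.1  0.1 -0.2] w 0.998 j6 1.35
[   0    0   73   28 1726] [36. 12.] ((497.9333190917969, 222.6865234375), (277.1382141113281, 38.15049743652344), 86.34466552734375) 0.025316014742289922
[ 431    0   81   67 4639] [475.  32.] ((547.9114990234375, -36.37945556640625), (71.6298828125, 280.43206787109375), 18.214818954467773) 0.024912500468234264
[ 104   10   53   49 1839] [130.  35.] ((479.4018859863281, 164.25746154785156), (154.14210510253906, 36.46479797363281), 69.92890167236328) 0.047258798778521426
[ 221   43   73  144 5235] [257. 130.] ((445.69256591796875, 81.52769470214844), (148.5405731201172, 80.72686004638672), 13.786328315734863) 0.036906526858971715
[   6  109   87  101 6819] [ 50. 158.] ((378.2234191894531, 204.16246032714844), (114.27253723144531, 277.2958984375), 15.368795394897461) 0.039108509514142055
[ 148  201   53   39 1554] [174. 222.] ((373.8585510253906, 140.41551208496094), (71.71533966064453, 209.49916076660156), 79.2301254272461) 0.023131241332681372
```

View pics/w11.png

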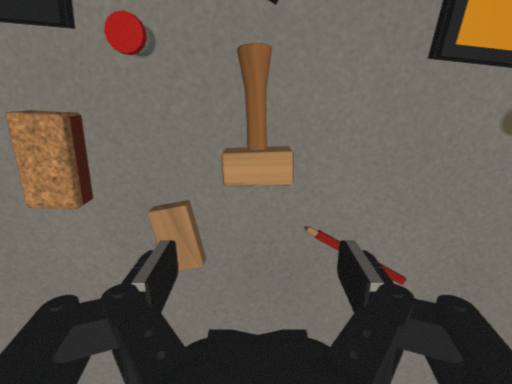

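```bash
python3 -c "
from h import *
go(434.5,78.7,70,-76.5)"
```

```text
t 15.0 tcp [0.3915 0.0683 0.198 ] d [-0.0014 -0.0441  0.128 ] turn [-0.    -0.001 -0.028] F [ 0.1  0.1 -0.2] w 0.998 j6 1.35
```

```bash
python3 -m handwheel '[{"dx":0,"dy":-0.022,"dz":0.045,"ax":0,"ay":0,"az":-0.015},{"dx":-0.001,"dy":-0.043,"dz":0.09,"ax":0,"ay":0,"az":-0.028},{"dx":-0.001,"dy":-0.0435,"dz":0.127,"ax":0,"ay":0,"az":-0.028},{"dx":-0.001,"dy":-0.0435,"dz":0.127,"ax":0,"ay":0,"az":-0.028}]'
python3 - <<'E'
from h import *
f=wrist('w12'); go(434.5,78.7,10,-76.5)
C=cloud(f);Z=C[...,2]
m=Z>.006; m[:,:190]=0;m[:,330:]=0;m[290:]=0
n,l,s,c=cv2.connectedComponentsWithStats(m.astype(np.uint8))
for i in range(1,n):
    if s[i,4]>500:
        P=(C[l==i][:,:2]*1000).astype(np.float32); print(s[i],c[i].round(),cv2.minAreaRect(P))
E
```

```text
time: 15.5
tool_pos: [0.4319, 0.0787, 0.0676]
tool_rot: [0.003, 0.786, -0.619, -0.003]
contact_force: [0.3, 0.3, 0.7]
gripper_width: 1.002
t 15.55 tcp [0.4336 0.0787 0.0701] d [ 0.0002 -0.0011  0.0601] turn [0.004 0.    0.001] F [ 1.1 -0.1  0.7] w 0.999 j6 1.34
[  203    82   112   208 12292] [259. 207.] ((447.51220703125, 82.01661682128906), (146.84620666503906, 81.13887786865234), 13.703680992126465)
```

View pics/w12.png

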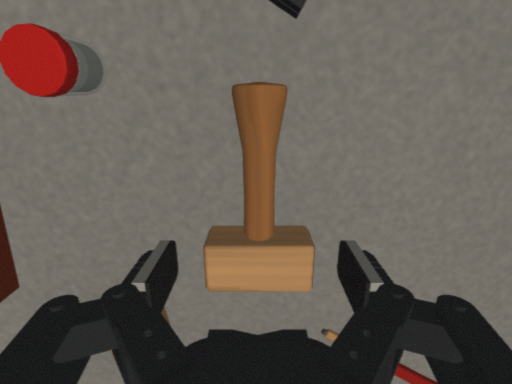

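```bash
python3 -m handwheel '[{"dx":0,"dy":-0.001,"dz":0.035,"ax":0,"ay":0,"az":0},{"dx":0,"dy":-0.001,"dz":0.055,"ax":0,"ay":0,"az":0},{"dx":0,"dy":-0.001,"dz":0.062,"ax":0,"ay":0,"az":0},{"dx":0,"dy":-0.001,"dz":0.062,"ax":0,"ay":0,"az":0}]'
python3 -m handwheel '[{"dx":0,"dy":0,"dz":0,"ax":0,"ay":0,"az":0},{"dx":0,"dy":0,"dz":0,"ax":0,"ay":0,"az":0},{"dx":0,"dy":0,"dz":0,"ax":0,"ay":0,"az":0},{"dx":0,"dy":0,"dz":0,"ax":0,"ay":0,"az":0},{"dx":0,"dy":0,"dz":0,"ax":0,"ay":0,"az":0}]' 255
python3 -m handwheel '[{"dx":0,"dy":0,"dz":0,"ax":0,"ay":0,"az":0},{"dx":0,"dy":0,"dz":0,"ax":0,"ay":0,"az":0}]'
python3 -c "
from h import *
go(451,-88.6,200,-54)"
```

```text
time: 16.05
tool_pos: [0.4361, 0.0787, 0.0105]
tool_rot: [-0.0, 0.786, -0.619, 0.001]
contact_force: [-0.2, -0.0, 1.1]
gripper_width: 1.001
time: 16.68
tool_pos: [0.4354, 0.0787, 0.0097]
tool_rot: [0.0, 0.786, -0.619, 0.0]
contact_force: [0.1, -0.1, 2.7]
gripper_width: 0.242
time: 16.92
tool_pos: [0.4354, 0.0787, 0.0097]
tool_rot: [0.0, 0.786, -0.619, 0.0]
contact_force: [0.0, 0.5, 6.3]
gripper_width: 0.247
t 16.93 tcp [0.4354 0.0787 0.0097] d [ 0.1664  0.0241 -0.1902] turn [ 0.    -0.001 -0.392] F [0.  0.5 6.3] w 0.247 j6 1.35
```

```bash
python3 -m handwheel '[{"dx":0,"dy":0,"dz":-0.03,"ax":0,"ay":0,"az":0},{"dx":0,"dy":0,"dz":-0.08,"ax":0,"ay":0,"az":0},{"dx":0,"dy":0,"dz":-0.13,"ax":0,"ay":0,"az":0},{"dx":0,"dy":0,"dz":-0.18,"ax":0,"ay":0,"az":0},{"dx":0,"dy":0,"dz":-0.19,"ax":0,"ay":0,"az":0}]'
python3 -c "
from h import *
go(555,-151,200,-83.7)"
```

```text
time: 17.55
tool_pos: [0.4365, 0.0789, 0.2024]
tool_rot: [-0.001, 0.786, -0.619, 0.002]
contact_force: [0.9, 0.4, -2.4]
gripper_width: 0.242
t 17.55 tcp [0.4365 0.0789 0.2024] d [ 0.2512 -0.0612  0.0031] turn [-0.005 -0.002  0.127] F [ 0.9  0.4 -2.4] w 0.242 j6 1.35
```

```bash
python3 -m handwheel '[{"dx":0.04,"dy":-0.01,"dz":0,"ax":0,"ay":0,"az":0.02},{"dx":0.095,"dy":-0.023,"dz":0,"ax":0,"ay":0,"az":0.05},{"dx":0.15,"dy":-0.037,"dz":0,"ax":0,"ay":0,"az":0.08},{"dx":0.205,"dy":-0.05,"dz":0,"ax":0,"ay":0,"az":0.11},{"dx":0.251,"dy":-0.061,"dz":0,"ax":0,"ay":0,"az":0.127}]'
python3 -m handwheel '[{"dx":0,"dy":0,"dz":0,"ax":0,"ay":0,"az":0},{"dx":0,"dy":0,"dz":0,"ax":0,"ay":0,"az":0}]'
python3 - <<'E'
from h import *
f=wrist('w13'); go(555,-151,200,-83.7)
C=cloud(f);Z=C[...,2]
m=yel(f)
n,l,s,c=cv2.connectedComponentsWithStats(m.astype(np.uint8))
for i in range(1,n):
    if s[i,4]>1000: print(s[i]); rect(f,l==i,.014)
E
```

```text
time: 18.18
tool_pos: [0.5524, -0.1524, 0.1959]
tool_rot: [0.001, 0.744, -0.668, -0.002]
contact_force: [-0.1, 0.8, -1.6]
gripper_width: 0.244
time: 18.42
tool_pos: [0.5519, -0.1501, 0.1967]
tool_rot: [0.001, 0.745, -0.667, -0.002]
contact_force: [0.5, -0.0, -1.5]
gripper_width: 0.24
t 18.48 tcp [ 0.552  -0.1497  0.1973] d [ 0.0016 -0.0028 -0.0027] turn [0.004 0.001 0.001] F [ 0.5  0.2 -1.1] w 0.243 j6 1.07
[ 234    0   52   87 4286]
ctr [ 682.6 -137.1] size 81.2 52.6 ang 6.3 px [260.  42.]
```

View pics/w13.png

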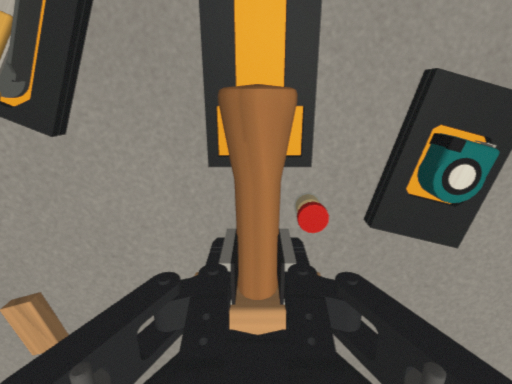

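```bash
python3 - <<'E'
from h import *
f=dict(np.load('pics/w13.npz'))
m=yel(f); im=f["image"]
u=np.array([np.cos(np.radians(6.3)),np.sin(np.radians(6.3))])
for c in (222,226,294,298):
    v=np.where(m[90:200,c])[0]; v0,v1=v.min()+90,v.max()+90
    print(c,v0,v1,"near edge",ray(f,[c,v1+.5],.014)[0,:2]@u*1000+83,"step",ray(f,[c,v0-.5],.014)[0,:2]@u*1000+27)
for c in (215,225,295,305):
    g=im[:,c].max(1).astype(int); v=[k for k in range(150,185) if g[k]<60][-1]
    print(c,v,"outer",ray(f,[c,v+.5],.024)[0,:2]@u*1000+95, "base",ray(f,[c,v+.5],.0)[0,:2]@u*1000+95)
print(np.array([682.6,-137.1])@u)
n=np.array([-u[1],u[0]]); 
for L in (648,650,652): print(L,u*L+n*(np.array([682.6,-137.1])@n))
E
```

```text
222 122 154 near edge 629.5401612601132 step 611.7095300817842
226 140 154 near edge 629.5434365177995 step 591.2463912364515
294 112 154 near edge 629.5990896766732 step 622.7640161987149
298 106 154 near edge 629.6023618502095 step 629.2594663177381
215 165 outer 630.6462085662292 base 624.6726704577267
225 165 outer 630.655106736849 base 624.6822457797549
295 165 outer 630.7173609201723 base 624.7492375107959
305 165 outer 630.7262496618849 base 624.7588026863763
663.4331741431233
648 [ 667.26002748 -138.79354873]
650 [ 669.24794939 -138.57408011]
652 [ 671.2358713  -138.35461149]
```

```bash
python3 -c "
from h import *
go(637.8,-142,70,-83.7)"
```

```text
t 18.48 tcp [ 0.552  -0.1497  0.1973] d [ 0.002  -0.0865  0.127 ] turn [0.004 0.001 0.001] F [ 0.5  0.2 -1.1] w 0.243 j6 1.07
```

```bash
python3 -m handwheel '[{"dx":0.001,"dy":-0.04,"dz":0.01,"ax":0,"ay":0,"az":0},{"dx":0.002,"dy":-0.08,"dz":0.05,"ax":0.002,"ay":0,"az":0},{"dx":0.002,"dy":-0.0865,"dz":0.10,"ax":0.003,"ay":0,"az":0},{"dx":0.002,"dy":-0.0865,"dz":0.127,"ax":0.003,"ay":0,"az":0},{"dx":0.002,"dy":-0.0865,"dz":0.127,"ax":0.003,"ay":0,"az":0}]'
python3 -c "
from h import *
f=wrist('w14');go(637.8,-142,24.5,-83.7)"
```

```text
time: 19.1
tool_pos: [0.6364, -0.1411, 0.0684]
tool_rot: [0.001, 0.745, -0.667, -0.003]
contact_force: [0.0, 0.2, -1.3]
gripper_width: 0.242
t 19.15 tcp [ 0.6381 -0.142   0.0711] d [0.     0.0003 0.0466] turn [0.    0.001 0.001] F [ 0.  -0.2 -1.6] w 0.245 j6 1.13
```

View pics/w14.png

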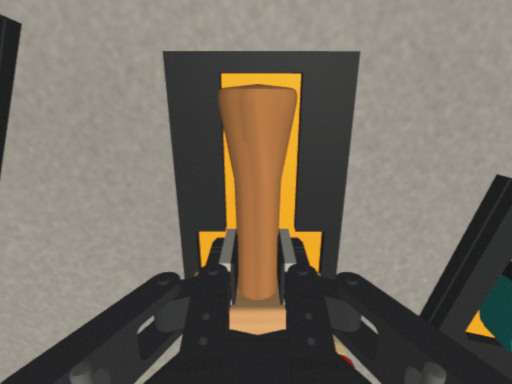

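```bash
python3 -m handwheel '[{"dx":0.001,"dy":0,"dz":0.02,"ax":0,"ay":0,"az":0},{"dx":0.001,"dy":0,"dz":0.036,"ax":0,"ay":0,"az":0},{"dx":0.001,"dy":0.001,"dz":0.044,"ax":0,"ay":0,"az":0},{"dx":0.001,"dy":0.002,"dz":0.048,"ax":0,"ay":0,"az":0},{"dx":0.001,"dy":0.002,"dz":0.048,"ax":0,"ay":0,"az":0}]'
python3 -c "
from h import *
go(637.8,-142,23.7,-83.7)"
```

```text
time: 19.77
tool_pos: [0.6378, -0.1449, 0.0244]
tool_rot: [-0.001, 0.745, -0.667, 0.001]
contact_force: [0.0, -0.1, -1.0]
gripper_width: 0.246
t 19.77 tcp [ 0.6378 -0.1449  0.0244] d [-0.0029 -0.0004  0.0007] turn [-0.003 -0.001 -0.   ] F [ 0.  -0.1 -1. ] w 0.246 j6 1.12
```

```bash
python3 -m handwheel '[{"dx":-0.001,"dy":0,"dz":0.001,"ax":0,"ay":0,"az":0},{"dx":-0.0015,"dy":0,"dz":0.002,"ax":0,"ay":0,"az":0},{"dx":-0.0015,"dy":0,"dz":0.002,"ax":0,"ay":0,"az":0}]'
python3 -c "
from h import *
go(637.8,-142,23.7,-83.7)"
```

```text
time: 20.15
tool_pos: [0.638, -0.144, 0.0238]
tool_rot: [-0.0, 0.745, -0.667, 0.002]
contact_force: [-1.6, -1.6, 4.7]
gripper_width: 0.244
t 20.15 tcp [ 0.638  -0.144   0.0238] d [-0.0021 -0.      0.    ] turn [-0.003 -0.002  0.   ] F [-1.6 -1.6  4.7] w 0.244 j6 1.13
```

Contact (+4.7 N). Release, rise.

```bash
python3 -m handwheel '[{"dx":0,"dy":0,"dz":0,"ax":0,"ay":0,"az":0},{"dx":0,"dy":0,"dz":0,"ax":0,"ay":0,"az":0},{"dx":0,"dy":0,"dz":0,"ax":0,"ay":0,"az":0},{"dx":0,"dy":0,"dz":0,"ax":0,"ay":0,"az":0},{"dx":0,"dy":0,"dz":0,"ax":0,"ay":0,"az":0}]' 0
python3 -m handwheel '[{"dx":0,"dy":0,"dz":-0.03,"ax":0,"ay":0,"az":0},{"dx":0,"dy":0,"dz":-0.09,"ax":0,"ay":0,"az":0},{"dx":0,"dy":0.04,"dz":-0.14,"ax":0,"ay":0,"az":0},{"dx":0,"dy":0.08,"dz":-0.18,"ax":0,"ay":0,"az":0},{"dx":0,"dy":0.1,"dz":-0.18,"ax":0,"ay":0,"az":0}]'
python3 -c "
from h import *
f=wrist('w15'); go(305,295,200,-81)"
```

```text
time: 20.78
tool_pos: [0.6373, -0.1431, 0.022]
tool_rot: [-0.001, 0.745, -0.667, 0.001]
contact_force: [-0.7, -0.1, 0.4]
gripper_width: 1.003
time: 21.4
tool_pos: [0.5384, -0.1552, 0.2073]
tool_rot: [-0.002, 0.745, -0.667, 0.005]
contact_force: [-0.7, -0.8, -0.3]
gripper_width: 1.001
t 21.45 tcp [ 0.5361 -0.1548  0.2048] d [-0.4723  0.1808  0.0024] turn [-0.005 -0.003 -0.048] F [ 1.5 -0.4  0. ] w 1.002 j6 1.05
```

View pics/w15.png

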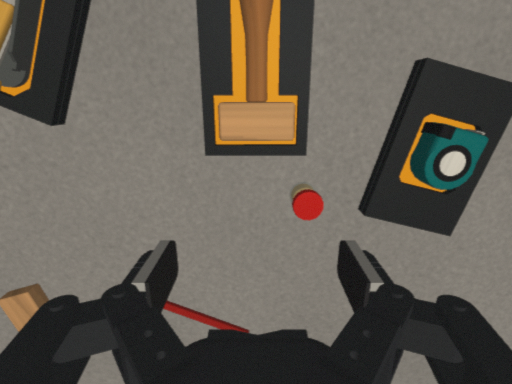

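```bash
python3 -m handwheel '[{"dx":-0.05,"dy":0.019,"dz":0,"ax":0,"ay":0,"az":0},{"dx":-0.1,"dy":0.038,"dz":0,"ax":0,"ay":0,"az":0},{"dx":-0.15,"dy":0.057,"dz":0,"ax":0,"ay":0,"az":0},{"dx":-0.2,"dy":0.076,"dz":0,"ax":0,"ay":0,"az":0},{"dx":-0.25,"dy":0.095,"dz":0,"ax":0,"ay":0,"az":0}]'
python3 -m handwheel '[{"dx":-0.05,"dy":0.019,"dz":0,"ax":0,"ay":0,"az":0},{"dx":-0.1,"dy":0.038,"dz":0,"ax":0,"ay":0,"az":-0.02},{"dx":-0.15,"dy":0.057,"dz":0,"ax":0,"ay":0,"az":-0.04},{"dx":-0.2,"dy":0.076,"dz":0,"ax":0,"ay":0,"az":-0.048},{"dx":-0.222,"dy":0.086,"dz":0,"ax":0,"ay":0,"az":-0.048}]'
python3 -m handwheel '[{"dx":0,"dy":0,"dz":0,"ax":0,"ay":0,"az":0},{"dx":0,"dy":0,"dz":0,"ax":0,"ay":0,"az":0}]'
python3 - <<'E'
from h import *
f=wrist('w16'); go(305,295,200,-81)
C=cloud(f);Z=C[...,2]
m=Z>.01; m[245:]=0
n,l,s,c=cv2.connectedComponentsWithStats(m.astype(np.uint8))
for i in range(1,n):
    if s[i,4]>500:
        P=(C[l==i][:,:2]*1000).astype(np.float32); print(s[i],c[i].round(),cv2.minAreaRect(P))
        T=(l==i)&(Z>.033)
        if T.sum()>500: rect(f,T,.038)
E
```

```text
time: 22.08
tool_pos: [0.4148, 0.0854, 0.2012]
tool_rot: [-0.001, 0.745, -0.667, 0.001]
contact_force: [0.3, 0.7, -0.1]
gripper_width: 1.001
time: 22.7
tool_pos: [0.3044, 0.2973, 0.2009]
tool_rot: [-0.0, 0.762, -0.648, 0.001]
contact_force: [-0.9, -0.0, 0.1]
gripper_width: 1.0
time: 22.95
tool_pos: [0.3061, 0.2948, 0.2009]
tool_rot: [-0.0, 0.761, -0.649, 0.001]
contact_force: [-0.0, -0.4, 0.4]
gripper_width: 1.002
t 23.0 tcp [0.3063 0.2946 0.201 ] d [-0.0006  0.0013  0.001 ] turn [-0.002 -0.001 -0.   ] F [ 0.9 -0.   0.7] w 0.999 j6 2.01
[ 227   76   57  103 5587] [255. 127.] ((351.15802001953125, 304.6698303222656), (108.34929656982422, 59.998924255371094), 9.144330978393555)
ctr [351.7 305. ] size 108.4 60.0 ang 9.0 px [255. 127.]
[   0   97   26   92 1201] [  8. 155.] ((355.3050231933594, 466.80322265625), (93.70133972167969, 308.5425720214844), 27.92630386352539)
[  87   99   87  108 5870] [129. 152.] ((335.5096740722656, 413.6672058105469), (94.80768585205078, 213.23248291015625), 49.69927978515625)
ctr [300.5 442.7] size 110.0 59.7 ang 162.1 px [126. 153.]
[ 340  169   52   76 2978] [366. 206.] ((324.7196350097656, 201.42620849609375), (239.73187255859375, 78.631591796875), 46.23590087890625)
```

View pics/w16.png

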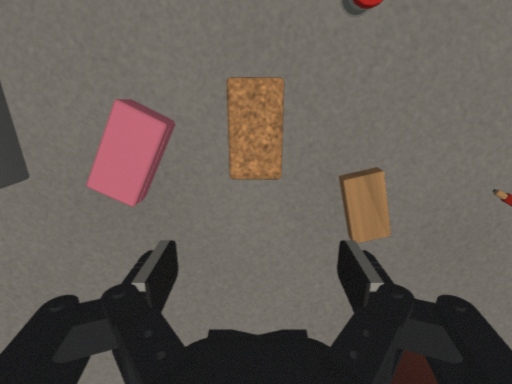

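```bash
python3 -c "
from h import *
go(351.7,304.8,60,-81)"
python3 -m handwheel '[{"dx":-0.001,"dy":-0.022,"dz":0.04,"ax":0,"ay":0,"az":0},{"dx":-0.003,"dy":-0.045,"dz":0.09,"ax":0,"ay":0,"az":0},{"dx":-0.003,"dy":-0.0465,"dz":0.13,"ax":0,"ay":0,"az":0},{"dx":-0.003,"dy":-0.0465,"dz":0.13,"ax":0,"ay":0,"az":0}]'
python3 - <<'E'
from h import *
f=wrist('w17'); go(351.7,304.8,8,-81)
Z=cloud(f)[...,2]; m=Z>.033; m[:,:185]=0;m[:,330:]=0;m[300:]=0
rect(f,m,.038)
E
```

```text
t 23.0 tcp [0.3063 0.2946 0.201 ] d [-0.0031 -0.0461  0.1411] turn [-0.002 -0.001 -0.   ] F [ 0.9 -0.   0.7] w 0.999 j6 2.01
time: 23.5
tool_pos: [0.3498, 0.3029, 0.0677]
tool_rot: [0.003, 0.76, -0.65, -0.0]
contact_force: [0.4, 0.7, 0.1]
gripper_width: 1.002
t 23.55 tcp [0.3513 0.3041 0.0704] d [-0.0007 -0.0005  0.0624] turn [ 0.001 -0.002 -0.001] F [ 0.  -0.3  0.2] w 1.0 j6 1.97
ctr [351.7 304.8] size 109.0 58.9 ang 9.2 px [255. 210.]
```

View pics/w17.png

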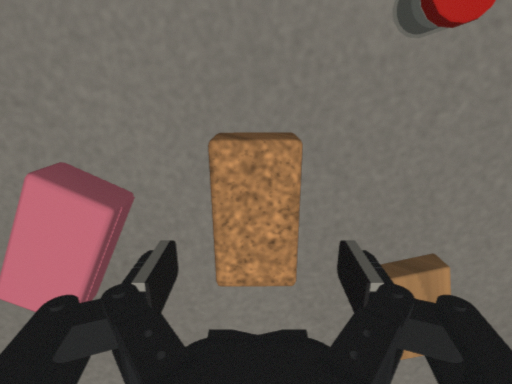

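```bash
python3 -m handwheel '[{"dx":-0.001,"dy":0,"dz":0.035,"ax":0,"ay":0,"az":0},{"dx":-0.001,"dy":0,"dz":0.057,"ax":0,"ay":0,"az":0},{"dx":-0.001,"dy":0,"dz":0.063,"ax":0,"ay":0,"az":0},{"dx":-0.001,"dy":0,"dz":0.063,"ax":0,"ay":0,"az":0}]'
python3 -m handwheel '[{"dx":0,"dy":0,"dz":0,"ax":0,"ay":0,"az":0},{"dx":0,"dy":0,"dz":0,"ax":0,"ay":0,"az":0},{"dx":0,"dy":0,"dz":0,"ax":0,"ay":0,"az":0},{"dx":0,"dy":0,"dz":0,"ax":0,"ay":0,"az":0},{"dx":0,"dy":0,"dz":0,"ax":0,"ay":0,"az":0}]' 255
python3 -c "
from h import *
go(500,345,200,-82.7)"
```

```text
time: 24.05
tool_pos: [0.3528, 0.307, 0.01]
tool_rot: [-0.002, 0.761, -0.649, 0.001]
contact_force: [-0.4, -0.1, -0.3]
gripper_width: 0.998
time: 24.68
tool_pos: [0.353, 0.3073, 0.0102]
tool_rot: [-0.002, 0.761, -0.649, 0.002]
contact_force: [-1.2, -0.4, 5.6]
gripper_width: 0.687
t 24.68 tcp [0.353  0.3073 0.0102] d [-0.0142 -0.1521 -0.1891] turn [-0.005  0.     0.03 ] F [-1.2 -0.4  5.6] w 0.687 j6 1.97
```

```bash
python3 -m handwheel '[{"dx":0,"dy":0,"dz":-0.03,"ax":0,"ay":0,"az":0},{"dx":0,"dy":0,"dz":-0.08,"ax":0,"ay":0,"az":0},{"dx":0,"dy":0,"dz":-0.13,"ax":0,"ay":0,"az":0},{"dx":-0.002,"dy":-0.02,"dz":-0.18,"ax":0,"ay":0,"az":0.01},{"dx":-0.006,"dy":-0.06,"dz":-0.19,"ax":0,"ay":0,"az":0.02}]'
python3 -c "
from h import *
go(478,349,200,-82.7)"
```

```text
time: 25.3
tool_pos: [0.4115, 0.3233, 0.204]
tool_rot: [-0.005, 0.754, -0.656, 0.002]
contact_force: [0.2, 0.8, -0.2]
gripper_width: 0.687
t 25.3 tcp [0.4115 0.3233 0.204 ] d [-0.0162 -0.0694  0.0047] turn [-0.01   0.003  0.011] F [ 0.2  0.8 -0.2] w 0.687 j6 1.96
```

```bash
python3 -m handwheel '[{"dx":-0.008,"dy":-0.03,"dz":0,"ax":-0.003,"ay":0,"az":0.01},{"dx":-0.016,"dy":-0.069,"dz":0.003,"ax":-0.005,"ay":0,"az":0.01},{"dx":-0.016,"dy":-0.069,"dz":0.003,"ax":-0.005,"ay":0,"az":0.01},{"dx":-0.016,"dy":-0.069,"dz":0.003,"ax":-0.005,"ay":0,"az":0.01}]'
python3 - <<'E'
from h import *
f=wrist('w18'); go(478,349,200,-82.7)
m=yel(f); m[200:]=0
n,l,s,c=cv2.connectedComponentsWithStats(m.astype(np.uint8))
for i in range(1,n):
    if s[i,4]>1000: print(s[i]); rect(f,l==i,.014)
E
```

```text
time: 25.8
tool_pos: [0.475, 0.3469, 0.1951]
tool_rot: [0.002, 0.751, -0.66, -0.001]
contact_force: [0.0, 1.8, 0.2]
gripper_width: 0.689
t 25.85 tcp [0.4748 0.3469 0.1954] d [-0.0016 -0.0034 -0.0046] turn [ 0.004 -0.001  0.001] F [-0.1 -0.4 -1.8] w 0.689 j6 1.95
[ 218    0   75  127 8998]
ctr [583.4 363.6] size 123.7 76.1 ang 7.4 px [255.  61.]
```

View pics/w18.png

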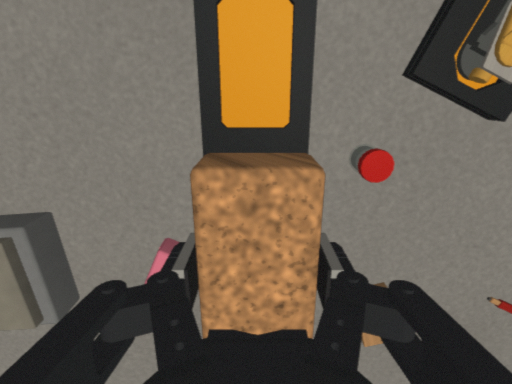

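```bash
python3 -c "
from h import *
go(586.2,364,70,-82.6)"
```

```text
t 25.85 tcp [0.4748 0.3469 0.1954] d [-0.0028 -0.1131  0.125 ] turn [ 0.004 -0.001 -0.001] F [-0.1 -0.4 -1.8] w 0.689 j6 1.95
```

```bash
python3 -m handwheel '[{"dx":-0.001,"dy":-0.05,"dz":0.01,"ax":0.002,"ay":0,"az":0},{"dx":-0.003,"dy":-0.1,"dz":0.04,"ax":0.004,"ay":0,"az":0},{"dx":-0.003,"dy":-0.113,"dz":0.09,"ax":0.004,"ay":0,"az":0},{"dx":-0.003,"dy":-0.113,"dz":0.125,"ax":0.004,"ay":0,"az":0},{"dx":-0.003,"dy":-0.113,"dz":0.125,"ax":0.004,"ay":0,"az":0}]'
python3 -c "
from h import *
f=wrist('w19');go(586.2,364,24.5,-82.6)"
```

```text
time: 26.48
tool_pos: [0.5836, 0.363, 0.0663]
tool_rot: [0.004, 0.751, -0.66, -0.001]
contact_force: [-0.3, -0.1, -0.3]
gripper_width: 0.69
t 26.52 tcp [0.5855 0.364  0.0695] d [ 0.     -0.0008  0.045 ] turn [ 0.001 -0.002 -0.001] F [ 0.1 -0.2  0.1] w 0.69 j6 1.89
```

View pics/w19.png

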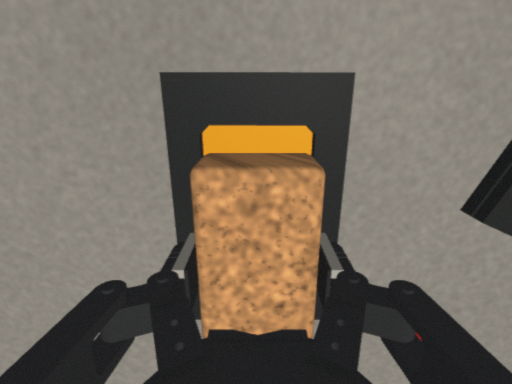

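Centred (block 192–325, pocket 202–313, both about 258). Lower.

```bash
python3 -m handwheel '[{"dx":0,"dy":0,"dz":0.02,"ax":0,"ay":0,"az":0},{"dx":0,"dy":0,"dz":0.036,"ax":0,"ay":0,"az":0},{"dx":0,"dy":0.001,"dz":0.044,"ax":0,"ay":0,"az":0},{"dx":0,"dy":0.001,"dz":0.046,"ax":0,"ay":0,"az":0},{"dx":0,"dy":0.001,"dz":0.046,"ax":0,"ay":0,"az":0}]'
python3 -c "
from h import *
go(586.2,364,24.2,-82.6)"
```

```text
time: 27.15
tool_pos: [0.5864, 0.3644, 0.0246]
tool_rot: [-0.001, 0.751, -0.661, 0.001]
contact_force: [-0.5, 0.5, -1.4]
gripper_width: 0.686
t 27.15 tcp [0.5864 0.3644 0.0246] d [0.0004 0.0002 0.0004] turn [-0.002 -0.    -0.001] F [-0.5  0.5 -1.4] w 0.686 j6 1.89
```

```bash
python3 -m handwheel '[{"dx":0,"dy":0,"dz":0.001,"ax":0,"ay":0,"az":0},{"dx":0,"dy":0,"dz":0.0015,"ax":0,"ay":0,"az":0},{"dx":0,"dy":0,"dz":0.0015,"ax":0,"ay":0,"az":0}]'
python3 -c "
from h import *
go(586.2,364,24.2,-82.6)"
```

```text
time: 27.52
tool_pos: [0.5865, 0.3645, 0.0243]
tool_rot: [-0.001, 0.751, -0.66, 0.001]
contact_force: [-3.3, -1.3, 5.2]
gripper_width: 0.692
t 27.52 tcp [0.5865 0.3645 0.0243] d [0.0004 0.0004 0.0001] turn [-0.002 -0.    -0.001] F [-3.3 -1.3  5.2] w 0.692 j6 1.89
```

Contact; release, rise and back off so the cameras see everything.

```bash
python3 -m handwheel '[{"dx":0,"dy":0,"dz":0,"ax":0,"ay":0,"az":0},{"dx":0,"dy":0,"dz":0,"ax":0,"ay":0,"az":0},{"dx":0,"dy":0,"dz":0,"ax":0,"ay":0,"az":0},{"dx":0,"dy":0,"dz":0,"ax":0,"ay":0,"az":0}]' 0
python3 -m handwheel '[{"dx":0,"dy":0,"dz":-0.03,"ax":0,"ay":0,"az":0},{"dx":0,"dy":0,"dz":-0.09,"ax":0,"ay":0,"az":0},{"dx":0,"dy":0.04,"dz":-0.14,"ax":0,"ay":0,"az":0},{"dx":0,"dy":0.08,"dz":-0.18,"ax":0,"ay":0,"az":0},{"dx":0,"dy":0.12,"dz":-0.18,"ax":0,"ay":0,"az":0}]'
python3 -m handwheel '[{"dx":0,"dy":0.06,"dz":0,"ax":0,"ay":0,"az":0},{"dx":0,"dy":0.1,"dz":0,"ax":0,"ay":0,"az":0},{"dx":0,"dy":0.1,"dz":0,"ax":0,"ay":0,"az":0},{"dx":0,"dy":0.1,"dz":0,"ax":0,"ay":0,"az":0}]'
python3 - <<'E'
from h import *
f=wrist('w20'); g=manip.grab_frame("top"); np.savez("pics/top1.npz",**g)
cv2.imwrite("pics/c1.png",cv2.resize(g["image"][100:300,110:420],None,fx=2.5,fy=2.5,interpolation=cv2.INTER_CUBIC))
s=manip.grab_frame("scene"); cv2.imwrite("pics/scene1.png",s["image"])
Z=cloud(f)[...,2]; m=Z>.042; 
C=cloud(f); m=(C[...,2]>.042)&(abs(C[...,0]-.584)<.09)&(abs(C[...,1]-.364)<.06)
rect(f,m,.052); print("block top z",np.median(C[m][:,2]))
T=cloud(g)
for n,x,y in (("tape",578,-369),("plane",671,115),("mallet",649,-141),("block",584,364)):
    k=np.hypot(T[...,0]*1000-x,T[...,1]*1000-y)<50; print(n,"max z",np.percentile(T[k][:,2],[50,95,99]).round(4))
for F,l in ((dict(np.load('pics/top0.npz')),'before'),(g,'after')):
    hs=cv2.cvtColor(F["image"],cv2.COLOR_BGR2HSV); r=((hs[...,0]<6)|(hs[...,0]>174))&(hs[...,1]>180)&(hs[...,2]>150)
    n,L,S,c=cv2.connectedComponentsWithStats(r.astype(np.uint8)); print(l,[ray(F,c[i],.046)[0,:2].round(4) for i in range(1,n) if S[i,4]>60])
E
```

```text
time: 28.02
tool_pos: [0.586, 0.3642, 0.0226]
tool_rot: [-0.0, 0.751, -0.661, 0.001]
contact_force: [-0.7, -0.1, -0.2]
gripper_width: 1.001
time: 28.65
tool_pos: [0.468, 0.3502, 0.2082]
tool_rot: [-0.005, 0.751, -0.661, 0.002]
contact_force: [0.1, -0.5, -0.1]
gripper_width: 1.003
time: 29.15
tool_pos: [0.3682, 0.3365, 0.2029]
tool_rot: [-0.001, 0.751, -0.661, 0.001]
contact_force: [-0.5, -0.2, 0.7]
gripper_width: 0.999
ctr [529.  357.7] size 57.4 4.7 ang 97.4 px [258.   3.]
block top z 0.049675964221889995
tape max z [0.0357 0.0514 0.0535]
plane max z [0.0268 0.0545 0.0585]
mallet max z [0.0242 0.0482 0.0517]
block max z [0.0494 0.055  0.0575]
before [array([ 0.5015, -0.2191]), array([0.4965, 0.2177]), array([ 0.2876, -0.0975])]
after [array([ 0.5013, -0.2191]), array([0.4965, 0.2179]), array([ 0.2875, -0.0972])]
```

View pics/c1.png

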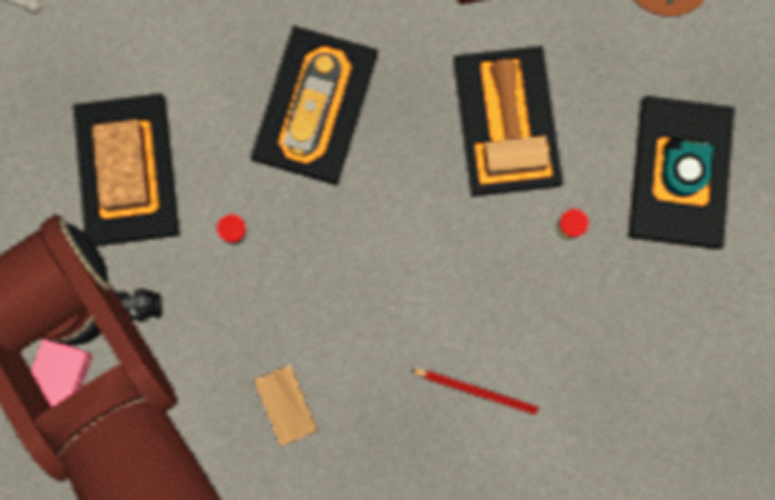

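View pics/scene1.png

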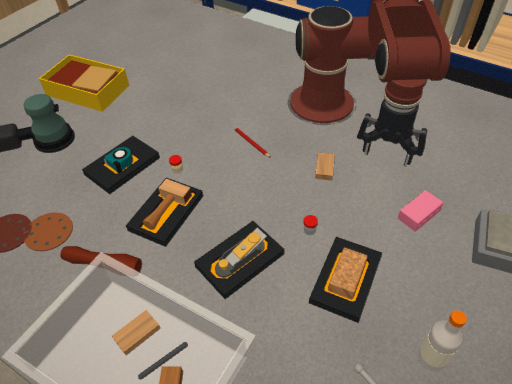

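```bash
python3 - <<'E'
from h import *
g=dict(np.load("pics/top1.npz"));T=cloud(g)*1000
def q(F,n,x,y,r,zt):
    C=cloud(F)*1000
    k=(np.hypot(C[...,0]-x,C[...,1]-y)<r)&(C[...,2]>zt)&(C[...,2]<70)
    t=cv2.minAreaRect(C[k][:,:2].astype(np.float32)); print(n,np.round(t[0],1),np.round(t[1],1),round(t[2],1),"z95",np.percentile(C[k][:,2],95).round(1))
for n,x,y in (("tape",578,-369),("plane",671,115),("mallet",649,-141),("block",584,364)): 
    q(g,n+" tool",x,y,90,31); q(g,n+" insert",x,y,120,12)
w=lambda i:dict(np.load(f"pics/w{i}.npz"))
q(w(5),"tape w5",578,-369,70,34); q(w(10),"plane w10",671,115,95,29); q(w(15),"mallet w15",649,-141,90,30)
E
```

```text
tape tool [ 582.8 -368.2] [131.8  74.6] 7.6 z95 52.5
tape insert [ 574.9 -370.1] [122.9 191.5] 81.7 z95 48.5
plane tool [662.  110.7] [132.2  84.4] 1.3 z95 58.3
plane insert [669.3 114.4] [121.2 192.4] 73.3 z95 53.5
mallet tool [ 649.1 -147.4] [159.1  84. ] 1.2 z95 52.3
mallet insert [ 646.5 -141.5] [192.2 121.6] 6.7 z95 50.3
block tool [583.4 359.5] [121.5  90.9] 22.3 z95 55.2
block insert [581.2 363. ] [193.2 121.5] 7.6 z95 53.6
tape w5 [ 577.9 -370.2] [57.8 71.8] 81.9 z95 50.4
plane w10 [664.1 118.4] [ 46.1 137.3] 73.4 z95 58.6
mallet w15 [ 642.6 -143. ] [135.2  80.7] 6.3 z95 51.3
```

```bash
python3 -m handwheel '[{"dx":0,"dy":-0.05,"dz":0,"ax":0,"ay":0,"az":0},{"dx":0,"dy":-0.1,"dz":-0.02,"ax":0,"ay":0,"az":0},{"dx":0,"dy":-0.12,"dz":-0.03,"ax":0,"ay":0,"az":0},{"dx":0,"dy":-0.12,"dz":-0.03,"ax":0,"ay":0,"az":0},{"dx":0,"dy":-0.12,"dz":-0.03,"ax":0,"ay":0,"az":0}]'
python3 - <<'E'
from h import *
f=wrist('w21'); C=cloud(f)*1000
k=(np.hypot(C[...,0]-584,C[...,1]-364)<90)&(C[...,2]>42)&(C[...,2]<70)
t=cv2.minAreaRect(C[k][:,:2].astype(np.float32)); print("block",t,"z",np.percentile(C[k][:,2],[5,50,95]))
k2=(np.hypot(C[...,0]-584,C[...,1]-364)<125)&(C[...,2]>20)&(C[...,2]<70)
print("insert",cv2.minAreaRect(C[k2][:,:2].astype(np.float32)))
E
```

```text
time: 29.92
tool_pos: [0.4862, 0.3514, 0.2316]
tool_rot: [0.001, 0.751, -0.661, 0.0]
contact_force: [-0.9, -0.3, 0.9]
gripper_width: 1.001
block ((583.9706420898438, 364.6048583984375), (109.94550323486328, 59.978546142578125), 7.257216453552246) z [50.49713301 52.32035513 53.67033714]
insert ((577.4766235351562, 362.7280578613281), (176.30015563964844, 120.45169830322266), 7.353527545928955)
```

View pics/w21.png

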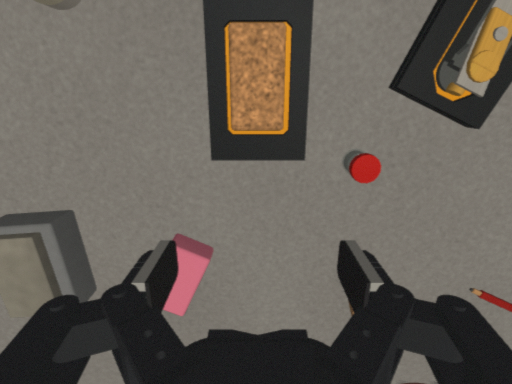

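The block sits centred in its pocket with its top at z = 52 mm. It spans columns 226–291 and rows 22–132, with an even yellow rim all round. All checks are good, so I'm handing in.

```bash
python3 -c "
from plant import manip
print(manip.state()['contact_force'],manip.state()['joint_vel'].round(3)); print(manip.job_done())"
```

```text
[ 0.11567624 -0.08052257 -0.35708217] [ 0.005 -0.012  0.008 -0.002 -0.001  0.   ]
the job is handed in; nothing more can be done
None
```

All four tools are back in their own foam pockets, and I handed the job in at about 30 s. I placed them in the order tape measure, plane, mallet, sanding block. Each was lowered until the wrist force showed it touching the floor, and only then released.

What the last checks showed:
- **Sanding block:** its centre is about 1 mm from the pocket centre and its angle agrees. Its top is at 52 mm, which is right for lying on the floor.
- **Tape measure:** it is within 1–2 mm of the pocket centre, and its top is at about 50 mm, 2 mm above the expected 48 mm and close to the camera's accuracy.
- **Mallet:** it lies centred to within about 2 mm, but the picture cut off the handle end, so I judged its position along the pocket from the head end.
- **Plane:** it looks centred and level, but I estimated its position along the pocket only from its upper parts, to within about 4 mm.
- **Jars:** both stayed within 0.3 mm of where they started, and the gripper was open and touching nothing.

One check disagreed: the overhead camera's depth readings at the tools' edges gave rough tool positions, with outlines too large. I relied on the closer wrist-camera measurements instead.

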